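Make up a centrifuge bucket on the balance

ROBOT

A 6-joint arm with a two-finger parallel gripper is mounted at the origin on the work surface. World frame = base frame: x ahead of the robot, y to its left, z up, the work surface at z = 0. Lengths are in m, angles in degrees, forces in N, time in s.
With the tool pointing down it reaches from about 0.4 to 0.825 m from the base axis. Payload 7 kg.
Tool frame: the origin (TCP) lies at the very end of the fingers, on their centre line; the grasp point (between the pads) lies 19 mm behind it (r.grasp_offset is the z of the grasp point in the tool frame, in m); z points along the fingers, y is the direction in which the jaws open and shut (so a half turn about z gives the same grasp; the last joint's range is limited). The gripper opens to 88 mm and grips with 3 to 60 N. Pads are 19 mm wide; open, the fingers measure 130 mm over their backs; the gripper's body (78 mm by 193 mm) begins 47 mm behind the grasp point.
Start: joints at [89.444, 20.546, 0.682, 0, -70.136, -16.507], TCP at [0.198, 0.645, 0.227] pointing down, gripper open.
Joint ranges: [-176.03, 176.03], [-82.01, 121.73], [-58.28, 71.71], [-173.87, 95.51], [-174.79, -0.11], [-173.66, 173.66]. Speed limits (degrees/s): [136.94, 136.94, 172.46, 180, 180, 180].

INTERFACE

Orientations are given as [roll, pitch, yaw] about the fixed x, y, z axes, in that order (R = Rz(yaw) Ry(pitch) Rx(roll)).
In Python, from plant import r, capture, calibration, order gives the robot as it stands.
- The arm moves only by the tool servo_tool, never from a script. Its arguments are lists of equal length, an entry for each row: "grip": the closure, from -1 (fully open) to 1 (shut), so that 0 is half open; "translation": the shift along the tool's x, y, z in m, a list of three; "turn": the turn about the tool's z in rad. A call has 1 to 10 rows; each row is the pose to reach, as a shift and turn from the pose commanded when the call began, along the tool's axes at that moment; what a row does not reach only later rows make up. A row lasts 1/12 s, in which the tool goes at most 41.7 mm and 7.16 degrees, less where a joint would pass 70% of its speed; a pose out of reach is approached as far as the arm can. A call with a gripper value outside its range is refused whole. The fingers move at their own pace and stop on an object; "newtons" is the grip in N (left out, the last holds). Time passes only in rows, so rows that repeat a pose let the fingers close. It gives the time, the measured TCP pose, the force and the opening at its end, in the units of the state.
- r.get_state(): the state, without advancing time (a new reading comes with each control period).
- capture(name): name is "scene" or "top" or "wrist"; returns (picture, depth): 384x512x3 uint8, blue, green, red; 384x512 float32, m along the optical axis (not along the pixel's ray), 0 where there is no reading.
- calibration(name): a dict with "fx", "fy", "cx", "cy" (pixels), "dist_coeffs" ([k1, k2, p1, p2, k3] as OpenCV has them; the pictures are not rectified), "view" (4x4, takes a point from world to camera coordinates). Camera axes: x right, y up, looking along -z (the intrinsics and any distortion apply to the point x, -y, -z); pixel columns grow to the right and rows downward; lengths in m; the calibration is good to about 2 mm. A picture is of the moment at which its call begins: read the wrist's pose just before it. calibration takes no time and is no camera call; for the wrist camera it gives the pose at the moment of the call.
- order.close_job(): hands the job in, once; it reports no verdict.
The state is a dict: "time_s": time; "joints": joint angles; "qd": joint speeds; "joint_torque": joint torques, N m; "tcp_pos": TCP position; "eef_rot": TCP orientation; "contact_force": force on the tool from outside, world axes, zero at the start; "moment": the same for the moment, N m; "gripper_width": finger opening in m.
Only numpy, scipy, OpenCV 4.12 (cv2) and the standard library are available. Lean on these libraries where they do the work, as an engineer would, in place of code of your own. Each camera call takes 0.05 s, during which the arm holds its last target.

TASK

Make up the open centrifuge bucket on the balance, so that it can be weighed against its finished partner: stand the empty aluminium bucket upright on the middle of the balance pan, then seat the blue adapter with the single large bore fully down in it, then stand the orange-capped sample tube fully down in the bore, and last close the bucket with the loose clear domed cap, its skirt fully down over the rim. Lower each part gently into place instead of dropping it, keep the sample tube upright, and leave the closed partner bucket, the red four-hole adapter and the other two tubes where they are.

Things in the scene. Friction and masses are not known exactly. Their poses are not given: they have to be found in the camera images.
- bucket: Open round aluminium swing-out bucket on the bench: 60 mm outside diameter, 73 mm high, bore 54 mm, floor 3 mm thick, about 0.26 kg. Two opposite trunnion lugs (18 mm wide, sticking out 7 mm, 28 to 58 mm above its foot) make it 74 mm across along its y axis: grip it across its x axis, where it is 60 mm. Origin: centre of its underside, z up.
- adapter: Blue plastic insert with one large bore, standing on the bench, 96 mm high, 0.09 kg. Foot 36 mm wide, tapering out to 49 mm at 12 mm height; body 49 mm wide up to 70 mm; neck 40 mm wide from 70 to 96 mm. Bore 33 mm wide, open above, floor 12 mm above the foot. Seated on the bucket's floor, the neck stands 26 mm out of the bucket. Origin: centre of its underside, z up.
- tube_orange: The sample tube: off-white conical tube with an orange screw cap, upright in a hole of the rack, 0.055 kg. 115 mm high; body 29 mm wide, lowest 15 mm tapering to an 8 mm tip; cap 34 mm wide, 101 to 115 mm above the tip. Fully down in the seated adapter its tip is 15 mm above the bucket's underside and it stands 31 mm out of the neck. Origin: centre of the tip's underside, z up.
- cap: Loose closure standing on its skirt on the bench, 0.07 kg: clear dome 58 mm wide, grey skirt 76 mm wide at the foot, yellow knob 24 mm wide, 72 to 94 mm above the foot: lift by it. Open below: dome bore 52 mm, skirt 66 to 70 mm inside, inner shoulder 9 mm above the foot. Closed, the shoulder rests on the rim, the foot 64 mm above the bucket's underside. Origin: centre of the foot, z up.
- balance: White top-loading laboratory balance, fixed, with a round steel pan 124 mm in diameter. Origin: on the bench right under the middle of the pan; the pan's top is 60 mm above it. Housing 190 mm square and 46 mm high around the pan, with a lower front with a display reaching to 163 mm from the origin along its -x.
- rack: White tube rack, fixed, 70 mm (x) by 212 mm (y), 66 mm high, with three 33 mm holes in a row along its y, at -65, 0 and 65 mm. Tubes in it stand on a base board 6 mm thick, so that their tops are 121 mm above the bench. Origin: centre of its underside.
- tube_green: Tube of the same shape as the sample tube, with a green cap, in another hole of the rack. Leave it there. Origin: centre of its tip.
- tube_white: Tube of the same shape as the sample tube, with a white cap, in another hole of the rack. Leave it there. Origin: centre of its tip.
- adapter_four: Red plastic adapter with four small holes in its flat top, 50 mm in diameter, 90 mm high, standing on the bench; for smaller tubes. Leave it there. Origin: centre of its underside.
- partner: The finished partner: an aluminium bucket already closed with a clear dome with a black knob, a blue adapter and a tube seen within; 76 mm across, 158 mm high, standing on the bench. Leave it there. Origin: centre of its underside.
There are look-alikes about, which are no part of the job. Leave any yellow look-alike of the tube_orange alone. There is more than one size of the adapter; the one meant has the size given above.

How it is judged (in metres and radians):
On the way, in this order (a step that is already met when the one before it is completed fails the run):
1. the empty bucket stands upright on the middle of the balance pan, let go (horizontal distance between bucket and balance below 0.02 m and z of bucket in the frame of balance between 0.056 and 0.064 m and angle between bucket's own z axis and vertical below 0.06 rad and contact force between the fingers and bucket below 0.1 N and horizontal distance between adapter and bucket above 0.06 m), for 0.2 s.
2. the blue adapter is seated in the bucket, let go (horizontal distance between bucket and balance below 0.02 m and horizontal distance between adapter and bucket below 0.006 m and z of adapter in the frame of bucket between 0 and 0.007 m and contact force between the fingers and adapter below 0.1 N), for 0.2 s.
3. the orange-capped tube stands in the adapter's bore, let go (horizontal distance between tube_orange and bucket below 0.012 m and z of tube_orange in the frame of bucket between 0.011 and 0.021 m and contact force between the fingers and tube_orange below 0.1 N), for 0.2 s.
4. the cap closes the bucket, let go (horizontal distance between cap and bucket below 0.007 m and z of cap in the frame of bucket between 0.06 and 0.068 m and contact force between the fingers and cap below 0.1 N), for 0.2 s.
At the end, for the whole second after the job is handed in: Bucket upright on the pan within 20 mm of its middle; blue adapter down on the bucket floor (4 mm); orange tube down in the bore (6 mm, tilt under 0.15 rad); cap level with its shoulder on the rim (4 mm in height, 7 mm off centre); all let go and at rest (horizontal distance between bucket and balance below 0.02 m and z of bucket in the frame of balance between 0.056 and 0.064 m and angle between each of bucket, cap's own z axis and vertical below 0.06 rad and horizontal distance between adapter and bucket below 0.006 m and z of adapter in the frame of bucket between 0 and 0.007 m and horizontal distance between tube_orange and bucket below 0.012 m and z of tube_orange in the frame of bucket between 0.011 and 0.021 m and angle between tube_orange's own z axis and vertical below 0.15 rad and horizontal distance between cap and bucket below 0.007 m and z of cap in the frame of bucket between 0.06 and 0.068 m and linear speed of each of bucket, adapter, tube_orange, cap below 0.02 m/s and contact force between the fingers and anything else below 0.1 N); the robot touches nothing.
It fails at once if the sample tube is tipped by more than 0.7 rad (angle between tube_orange's own z axis and vertical above 0.7 rad).
It fails at once if another tube is moved by more than 25 mm (distance of any of tube_green, tube_white from where it was at the start of the episode above 0.025 m).
It fails at once if the red adapter or the partner bucket is moved by more than 30 mm (distance of any of adapter_four, partner from where it was at the start of the episode above 0.03 m).
It fails at once if the bucket is rammed onto the balance: more than 80 N between them (contact force between bucket and balance above 80 N).
It fails at once if a part is dropped: it moves at over 0.55 m/s with no finger on it, as after a free fall of 15 mm ((linear speed of bucket above 0.55 m/s and contact force between the fingers and bucket below 0.1 N) or (linear speed of adapter above 0.55 m/s and contact force between the fingers and adapter below 0.1 N) or (linear speed of tube_orange above 0.55 m/s and contact force between the fingers and tube_orange below 0.1 N) or (linear speed of cap above 0.55 m/s and contact force between the fingers and cap below 0.1 N)).
It also fails if it takes over 112 s, if anything falls off the work surface, if the arm or the gripper's body presses on something with over 40 N, if the wrist force passes 120 N, or if a joint passes its speed limit or range.

## Working session

There is one attempt and no reset: what is moved stays moved. The work goes in short steps, Python scripts to look and compute and a tool call to move; the robot and the scene stay as the last step left them, time stands still between calls to the robot, and variables do not carry over. Pictures are saved under pics/ and viewed, and the job is handed in when it is done.

Besides the shell and the picture viewer there is one more tool, called after "Call:" by a JSON object that holds its "api" and its "payload", one argument or row to a line. servo_tool: Moves the arm, as the interface text tells. Its arguments: {"type":"object","properties":{"grip":{"type":"array","items":{"type":"number"}},"translation":{"type":"array","items":{"type":"array","items":{"type":"number"}}},"turn":{"type":"array","items":{"type":"number"}},"newtons":{"type":"number"}},"required":["grip","translation","turn"]}

```bash
ls; mkdir -p pics
python3 - <<'E'
from plant import r, capture, calibration, order
import cv2
print(r.get_state())
for n in ("scene","top","wrist"):
    c=calibration(n); print(n,c)
    p,d=capture(n)
    cv2.imwrite(f"pics/{n}0.png",p)
    import numpy as np; np.savez(f"{n}0.npz",p=p,d=d,view=c["view"])
E
```

```text
pics
{'time_s': 0.0, 'joints': array([ 8.94446101e+01,  2.05903030e+01,  6.32722238e-01, -1.92415189e-02,
       -7.01376256e+01, -1.65087968e+01]), 'qd': array([ 2.88900257e-02, -8.17328268e-06, -1.23061810e-01,  3.64428398e-02,
       -2.73343669e-02, -7.15937969e-02]), 'joint_torque': array([ 3.20988611e-04, -5.82713485e+01,  2.93054563e+01,  6.99708447e+00,
        6.95720402e-03, -1.49336333e-04]), 'tcp_pos': array([0.19794001, 0.64479285, 0.22563026]), 'eef_rot': array([ 1.79903578e+02, -9.71396793e-03, -1.70707311e+01]), 'contact_force': array([-0.89180223, -0.4714809 ,  0.18449346]), 'moment': array([ 0.02826364,  0.02005961, -0.0048889 ]), 'gripper_width': 0.08749826693542989}
scene {'fx': 372.5622040307694, 'fy': 372.5622040307694, 'cx': 260.3970512785843, 'cy': 192.04600183639872, 'dist_coeffs': array([-0.11384491,  0.        ,  0.        ,  0.        ,  0.        ]), 'view': array([[ 0.57222932,  0.82006748,  0.00655279, -0.29732049],
       [-0.47620211,  0.3257594 ,  0.81676947,  0.21561148],
       [ 0.66767145, -0.47049989,  0.57692694, -1.33626081],
       [ 0.      
[... 246 characters left out ...]
: array([[-0.0265802 , -0.99964377,  0.0024128 ,  0.02033192],
       [ 0.98901385, -0.0259463 ,  0.14552798, -0.50344114],
       [-0.14541353,  0.00625445,  0.98935119, -1.0165834 ],
       [ 0.        ,  0.        ,  0.        ,  1.        ]])}
wrist {'fx': 276.27504652303145, 'fy': 276.27504652303145, 'cx': 253.3087318679237, 'cy': 191.04207228744573, 'dist_coeffs': array([-0.00846377,  0.        ,  0.        ,  0.        ,  0.        ]), 'view': array([[-0.29453722, -0.95563824,  0.00183536,  0.67332819],
       [ 0.91231522, -0.28175532, -0.29714454,  0.03772725],
       [ 0.28447981, -0.08584571,  0.95483074, -0.39093739],
       [ 0.        ,  0.        ,  0.        ,  1.        ]])}
```

View pics/scene0.png

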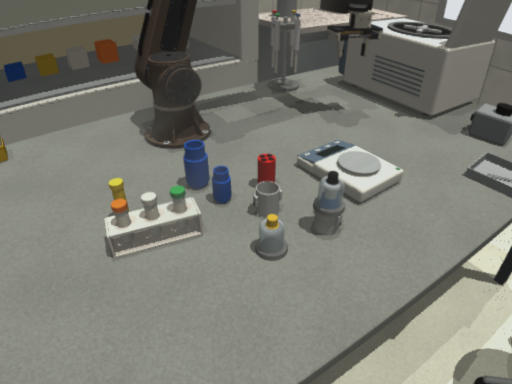

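View pics/top0.png

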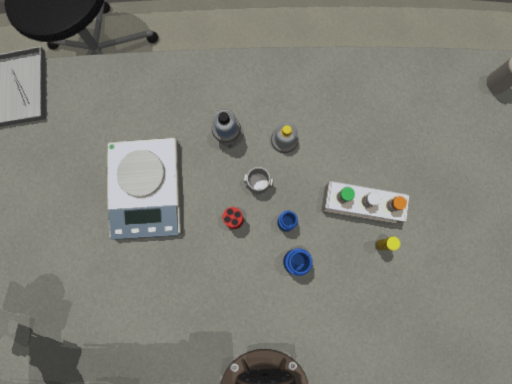

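View pics/wrist0.png

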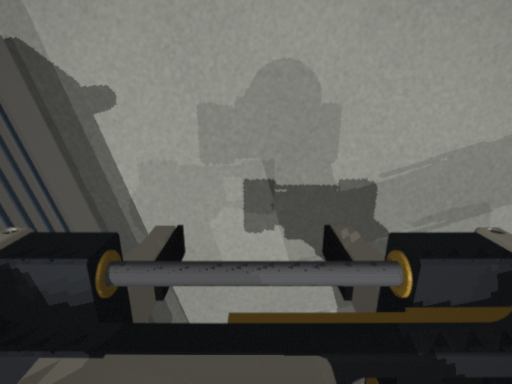

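The overview shows everything. In the top view the bucket is near (259,180), cap (286,133), balance pan (140,172) and partner (226,125). The rack is at (367,203) with the orange cap at (399,203). There are two blue adapters, at (299,262) and (288,221), and the yellow decoy at (390,243). Next I'll measure positions and sizes from depth.

```bash
cat > h.py <<'E'
import numpy as np, cv2
from plant import r, capture, calibration, order
def cloud(name,d,view=None):
    c=calibration(name); V=np.array(c["view"] if view is None else view)
    K=np.array([[c["fx"],0,c["cx"]],[0,c["fy"],c["cy"]],[0,0,1]])
    h,w=d.shape
    uv=np.stack(np.meshgrid(np.arange(w),np.arange(h)),-1).reshape(-1,1,2).astype(np.float64)
    n=cv2.undistortPoints(uv,K,np.array(c["dist_coeffs"])).reshape(h,w,2)
    P=np.stack([n[...,0]*d,-n[...,1]*d,-d],-1)
    W=(P-V[:3,3])@V[:3,:3]
    W[d<=0]=np.nan
    return W
def proj(name,X,view=None):
    c=calibration(name); V=np.array(c["view"] if view is None else view)
    K=np.array([[c["fx"],0,c["cx"]],[0,c["fy"],c["cy"]],[0,0,1]])
    p=np.atleast_2d(X)@V[:3,:3].T+V[:3,3]; p=p*[1,-1,-1]
    return cv2.projectPoints(p,np.zeros(3),np.zeros(3),K,np.array(c["dist_coeffs"]))[0].reshape(-1,2)
def circ(pts):
    A=np.c_[2*pts[:,:2],np.ones(len(pts))]; s=np.linalg.lstsq(A,(pts[:,:2]**2).sum(1),rcond=None)[0]
    return s[0],s[1],np.sqrt(s[2]+s[0]**2+s[1]**2)
E
python3 - <<'E'
from h import *
z=np.load("top0.npz"); W=cloud("top",z["d"]); p=z["p"]
Wf=W[...,2]
print("bench z med",np.nanmedian(Wf))
# region analysis
boxes=dict(bucket=(238,160,280,200),cap=(265,115,305,157),bigblue=(280,242,318,282),smallblue=(275,206,302,236),red=(220,204,248,232),partner=(208,108,245,150),orange=(390,193,410,212),white=(364,190,382,208),green=(338,185,357,203),yellow=(374,233,402,255),pan=(115,147,166,198))
for k,(a,b,c,d) in boxes.items():
    S=W[b:d,a:c].reshape(-1,3); zz=S[:,2]; S=S[zz>0.02]; zz=S[:,2]
    t=np.nanpercentile(zz,97); T=S[zz>t-0.006]
    lo,hi=T.min(0),T.max(0)
    print(k,"topz %.3f max %.3f"%(t,zz.max()),"mid",((lo+hi)/2).round(4),"size",(hi-lo).round(3),"n",len(T), "mean",T.mean(0).round(4))
E
```

```text
bench z med 0.00048561027389869234
bucket topz 0.076 max 0.078 mid [0.5518 0.0016 0.0739] size [0.058 0.056 0.008] n 82 mean [0.5523 0.0013 0.0732]
cap topz 0.095 max 0.098 mid [ 0.6713 -0.0749  0.094 ] size [0.025 0.021 0.009] n 70 mean [ 0.6711 -0.0746  0.0938]
bigblue topz 0.132 max 0.133 mid [ 0.3403 -0.0903  0.1296] size [0.054 0.052 0.007] n 138 mean [ 0.3397 -0.0909  0.1296]
smallblue topz 0.098 max 0.100 mid [ 0.4447 -0.0698  0.0964] size [0.037 0.037 0.008] n 70 mean [ 0.4446 -0.0686  0.0962]
red topz 0.094 max 0.097 mid [0.4539 0.067  0.0924] size [0.047 0.047 0.008] n 286 mean [0.4544 0.0675 0.091 ]
partner topz 0.159 max 0.162 mid [0.6862 0.0809 0.1578] size [0.023 0.021 0.009] n 79 mean [0.6863 0.0816 0.1583]
orange topz 0.124 max 0.126 mid [ 0.4749 -0.3398  0.122 ] size [0.035 0.033 0.008] n 148 mean [ 0.4746 -0.3392  0.1215]
white topz 0.124 max 0.125 mid [ 0.4872 -0.2758  0.1216] size [0.032 0.032 0.007] n 145 mean [ 0.4872 -0.2755  0.1214]
green topz 0.124 max 0.126 mid [ 0.5001 -0.2124  0.1218] size [0.034 0.033 0.007] n 155 mean [ 0.4999 -0.2116  0.1216]
yellow topz 0.118 max 0.121 mid [ 0.3765 -0.3178  0.1163] size [0.034 0.033 0.009] n 155 mean [ 0.3759 -0.3175  0.1152]
pan topz 0.064 max 0.066 mid [0.5781 0.3073 0.0619] size [0.121 0.123 0.009] n 1607 mean [0.577  0.307  0.0606]
```

Run:
```python
import cv2,numpy as np
p=np.load("top0.npz")["p"]; cv2.imwrite("pics/topc.png",cv2.resize(p[100:290,200:416],None,fx=3.7,fy=3.15,interpolation=cv2.INTER_CUBIC)[:600,:800])
```

```text
(no output)
```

View pics/topc.png

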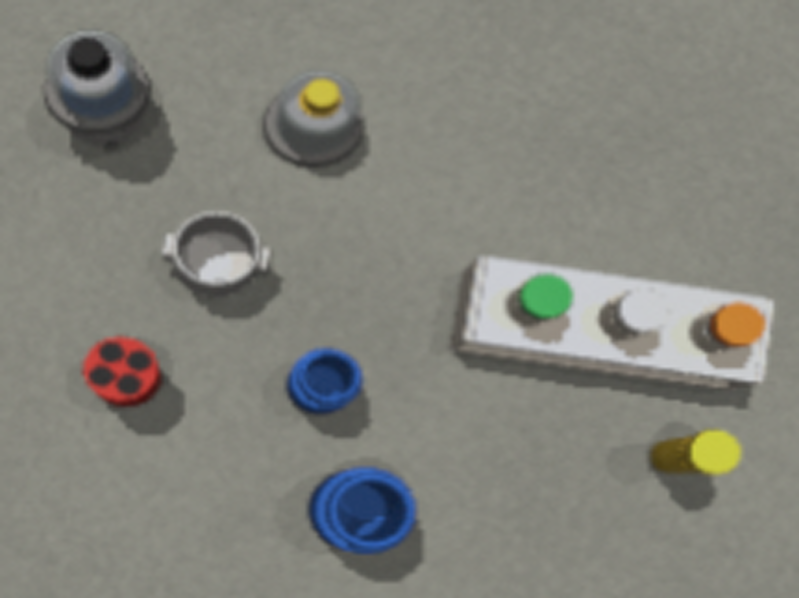

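Run:
```python
from h import *
V=np.array(calibration("wrist")["view"]); print("wcam",-V[:3,:3].T@V[:3,3], "axis",-V[2,:3])
z=np.load("scene0.npz"); W=cloud("scene",z["d"]).reshape(-1,3)
zt=np.load("top0.npz"); T=cloud("top",zt["d"]).reshape(-1,3)
c=dict(bucket=(.552,.0015,.073,.04),cap=(.6713,-.0749,.094,.02),adapter=(.4447,-.0698,.096,.03),orange=(.4749,-.3398,.121,.022),green=(.5001,-.2124,.121,.022),pan=(.578,.3073,.06,.065),redtop=(.4539,.067,.09,.03),partner=(.6862,.0809,.158,.02))
for k,(x,y,h,R) in c.items():
    for n,C in(("scene",W),("top",T)):
        m=(np.hypot(C[:,0]-x,C[:,1]-y)<R)&(abs(C[:,2]-h)<0.008)
        S=C[m]; 
        if len(S)<5: print(k,n,"few");continue
        lo,hi=np.percentile(S,2,axis=0),np.percentile(S,98,axis=0)
        print(k,n,len(S),"mid",((lo+hi)/2).round(4),"size",(hi-lo).round(3),"med z %.4f"%np.median(S[:,2]))
        if k in("bucket","adapter"): print("   circ",np.round(circ(S),4))
# lugs
for n,C in(("scene",W),("top",T)):
    d=C[:,:2]-[.552,.0015]; q=np.hypot(*d.T)
    m=(q>.0335)&(q<.042)&(C[:,2]>.03)&(C[:,2]<.064)
    a=np.degrees(np.arctan2(d[m,1],d[m,0])); print(n,m.sum(),np.sort(a).round(0))
```

```text
wcam [0.27512801 0.62056215 0.38337542] axis [-0.28442582  0.08604261 -0.9548291 ]
bucket scene 133 mid [ 0.5525 -0.0019  0.0688] size [0.058 0.058 0.007] med z 0.0695
   circ [ 0.5521 -0.0018  0.0283]
bucket top 102 mid [0.552  0.0017 0.0713] size [0.057 0.056 0.011] med z 0.0723
   circ [0.5518 0.0016 0.0284]
cap scene 77 mid [ 0.6733 -0.0777  0.0899] size [0.022 0.021 0.007] med z 0.0915
cap top 74 mid [ 0.6715 -0.075   0.0928] size [0.023 0.02  0.009] med z 0.0937
adapter scene 91 mid [ 0.4448 -0.0744  0.0917] size [0.039 0.037 0.007] med z 0.0925
   circ [ 0.4447 -0.0734  0.0183]
adapter top 77 mid [ 0.4447 -0.0696  0.0945] size [0.037 0.037 0.01 ] med z 0.0957
   circ [ 0.4445 -0.07    0.0182]
orange scene 157 mid [ 0.4745 -0.3426  0.1179] size [0.031 0.031 0.008] med z 0.1203
orange top 160 mid [ 0.474  -0.339   0.1194] size [0.031 0.03  0.01 ] med z 0.1214
green scene 130 mid [ 0.4999 -0.2164  0.1172] size [0.031 0.03  0.007] med z 0.1189
green top 167 mid [ 0.4997 -0.2109  0.1198] size [0.031 0.031 0.01 ] med z 0.1214
pan scene 768 mid [0.5783 0.3029 0.0585] size [0.114 0.11
[... 271 characters left out ...]
cene 65 mid [0.6879 0.078  0.1537] size [0.022 0.021 0.007] med z 0.1556
partner top 87 mid [0.6863 0.081  0.1559] size [0.023 0.021 0.011] med z 0.1582
scene 60 [-117. -113. -111. -111. -111. -110. -109. -108. -107. -107. -106. -106.
 -106. -103. -103. -101. -101. -100. -100. -100. -100.  -99.  -96.  -95.
  -94.  -93.  -93.  -93.  -93.  -93.  -92.  -92.  -91.  -91.  -91.  -91.
  -90.  -89.  -89.  -88.  -88.  -88.  -88.  -88.  -88.  -88.  -88.  -87.
  -87.  -87.  -86.  -86.  -86.  -86.  -85.  -78.  -68.  -63.  -50.  -45.]
top 27 [-116. -115. -115. -113. -112. -109. -107. -105. -104. -100.  -99.  -96.
  -90.  -88.   65.   68.   70.   75.   80.   81.   84.   85.   88.   92.
   93.   94.   94.]
```

```bash
cat >> h.py <<'E'
from scipy.spatial.transform import Rotation as Ro
def go(x,y,z,yaw=None):
    s=r.get_state(); R=Ro.from_euler("xyz",s["eef_rot"],degrees=True).as_matrix()
    d=np.array([x,y,z])-s["tcp_pos"]; t=R.T@d
    out="t=%.1f tcp %s rot %s w %.4f | move %s mm dist %.3f"%(s["time_s"],s["tcp_pos"].round(4),s["eef_rot"].round(2),s["gripper_width"],(t*1000).round(1),np.linalg.norm(d))
    if yaw is not None:
        dy=(yaw-s["eef_rot"][2]+180)%360-180; out+=" turn %.3f"%(-np.radians(dy))
    print(out,"F",s["contact_force"].round(1),"J",s["joints"].round(0))
E
python3 -c "
from h import *
go(.552,-.0005,.24,-100)"
```

```text
t=0.1 tcp [0.198  0.6449 0.2259] rot [ 1.7993e+02 -1.0000e-02 -1.7070e+01] w 0.0877 | move [527.9 513.2 -13.4] mm dist 0.736 turn 1.447 F [ 0.5 -0.1 -0.2] J [ 89.  21.   1.  -0. -70. -17.]
```

Call:
{"api": "servo_tool", "payload": {
  "grip": [-1,-1,-1,-1,-1,-1,-1,-1,-1,-1],
  "translation": [
    [0.026,0.026,-0.02],
    [0.053,0.051,-0.03],
    [0.079,0.077,-0.03],
    [0.106,0.103,-0.03],
    [0.132,0.128,-0.03],
    [0.158,0.154,-0.03],
    [0.185,0.18,-0.03],
    [0.211,0.205,-0.03],
    [0.238,0.231,-0.03],
    [0.264,0.257,-0.03]
  ],
  "turn": [0.09,0.18,0.27,0.36,0.45,0.54,0.63,0.72,0.81,0.9]
}}

```text
time_s: 0.98
tcp_pos: [0.3754, 0.3203, 0.2566]
eef_rot: [-180.0, 0.0, -68.9]
contact_force: [1.7, 0.0, -0.2]
gripper_width: 0.0879
```

```bash
python3 -c "
from h import *
go(.552,-.0005,.24,-100)"
```

```text
t=1.0 tcp [0.3754 0.3203 0.2566] rot [-1.7999e+02  1.0000e-02 -6.8860e+01] w 0.0879 | move [362.9 -49.   16.6] mm dist 0.367 turn 0.543 F [ 1.7  0.  -0.2] J [ 63.   2. -19.  -0. -69. -42.]
```

Call:
{"api": "servo_tool", "payload": {
  "grip": [-1,-1,-1,-1,-1,-1,-1,-1,-1,-1],
  "translation": [
    [0.036,-0.005,0.002],
    [0.073,-0.01,0.004],
    [0.109,-0.015,0.006],
    [0.145,-0.02,0.008],
    [0.181,-0.025,0.01],
    [0.218,-0.03,0.012],
    [0.254,-0.035,0.014],
    [0.29,-0.04,0.016],
    [0.327,-0.045,0.017],
    [0.363,-0.049,0.017]
  ],
  "turn": [0.06,0.12,0.18,0.24,0.3,0.36,0.42,0.48,0.543,0.543]
}}

```text
time_s: 1.82
tcp_pos: [0.5533, 0.0, 0.2392]
eef_rot: [180.0, -0.0, -100.0]
contact_force: [-0.1, 1.0, -0.3]
gripper_width: 0.0877
```

Run:
```python
from h import *
go(.552,-.0005,.05,-100)
v=calibration("wrist")["view"]
p,d=capture("wrist"); cv2.imwrite("pics/w1.png",p); np.savez("w1.npz",p=p,d=d,view=v)
W=cloud("wrist",d,v).reshape(-1,3)
m=(np.hypot(W[:,0]-.552,W[:,1])<.045)&(abs(W[:,2]-.073)<.006); S=W[m]
print(len(S),np.median(S[:,2]),circ(S),(np.percentile(S,1,axis=0)+np.percentile(S,99,axis=0))/2)
```

```text
t=1.8 tcp [0.5533 0.     0.2392] rot [ 1.7997e+02 -1.0000e-02 -9.9970e+01] w 0.0877 | move [  0.7   1.1 189.2] mm dist 0.189 turn 0.001 F [-0.1  1.  -0.3] J [ 20.   9. -14.  -0. -68. -30.]
432 0.07179957537174536 (np.float64(0.5508122590205271), np.float64(-4.4494118624616164e-05), np.float64(0.028345950166607372)) [5.50812039e-01 1.55434463e-04 7.05206303e-02]
```

View pics/w1.png

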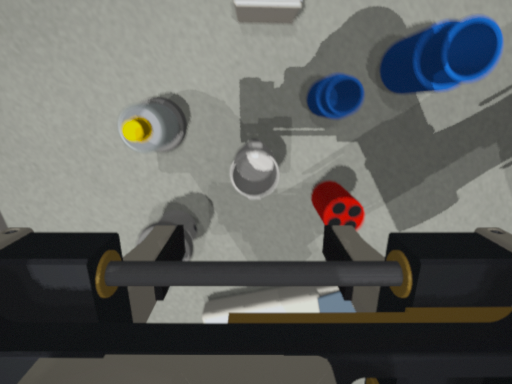

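Call:
{"api": "servo_tool", "payload": {
  "grip": [-1,-1,-1,-1,-1,-1,-1,-1,-1,-1],
  "translation": [
    [0.001,0.002,0.03],
    [0.001,0.002,0.06],
    [0.001,0.002,0.09],
    [0.001,0.002,0.12],
    [0.001,0.002,0.14],
    [0.001,0.002,0.16],
    [0.001,0.002,0.175],
    [0.001,0.002,0.187],
    [0.001,0.002,0.197],
    [0.001,0.002,0.197]
  ],
  "turn": [0,0,0,0,0,0,0,0,0,0]
}}

```text
time_s: 2.7
tcp_pos: [0.5494, 0.001, 0.0405]
eef_rot: [179.8, -0.1, -99.8]
contact_force: [0.1, -1.0, 1.0]
gripper_width: 0.0876
```

Call:
{"api": "servo_tool", "payload": {
  "grip": [0,0.5,1,1,1,1,1,1,1,1],
  "translation": [
    [0,0,0],
    [0,0,0],
    [0,0,0],
    [0,0,0],
    [0,0,0],
    [0,0,0],
    [0,0,0],
    [0,0,0],
    [0,0,0],
    [0,0,0]
  ],
  "turn": [0,0,0,0,0,0,0,0,0,0],
  "newtons": 25
}}

```text
time_s: 3.53
tcp_pos: [0.5512, 0.0014, 0.043]
eef_rot: [-180.0, 0.0, -99.7]
contact_force: [-0.9, 0.5, 5.8]
gripper_width: 0.0597
```

Call:
{"api": "servo_tool", "payload": {
  "grip": [1,1,1,1,1,1,1,1,1,1],
  "translation": [
    [0,0,-0.004],
    [0,0,-0.012],
    [0,0,-0.027],
    [0,0,-0.045],
    [0,0,-0.065],
    [0,0,-0.085],
    [0,0,-0.105],
    [0,0,-0.125],
    [0,0,-0.14],
    [0,0,-0.147]
  ],
  "turn": [0,0,0,0,0,0,0,0,0,0]
}}

```text
time_s: 4.37
tcp_pos: [0.5514, 0.0014, 0.1921]
eef_rot: [-179.9, 0.1, -99.7]
contact_force: [0.9, 0.2, -3.1]
gripper_width: 0.06
```

Run:
```python
from h import *
go(.5772,.3045,.19,-100)
```

```text
t=4.4 tcp [0.5514 0.0014 0.1921] rot [-1.7985e+02  7.0000e-02 -9.9740e+01] w 0.0600 | move [-303.1   25.8    2.4] mm dist 0.304 turn 0.005 F [ 0.9  0.2 -3.1] J [ 21.  10. -18.   0. -61. -30.]
```

Call:
{"api": "servo_tool", "payload": {
  "grip": [1,1,1,1,1,1,1,1,1,1],
  "translation": [
    [-0.012,0.001,0],
    [-0.036,0.003,0],
    [-0.071,0.006,0],
    [-0.109,0.009,0],
    [-0.151,0.013,0],
    [-0.193,0.017,0],
    [-0.231,0.02,0],
    [-0.266,0.023,0],
    [-0.29,0.025,0],
    [-0.303,0.026,0]
  ],
  "turn": [0,0,0,0,0,0,0,0,0,0]
}}

```text
time_s: 5.2
tcp_pos: [0.5755, 0.3077, 0.1876]
eef_rot: [179.9, -0.1, -99.6]
contact_force: [1.2, -1.0, -2.7]
gripper_width: 0.0603
```

Call:
{"api": "servo_tool", "payload": {
  "grip": [1,1,1],
  "translation": [
    [0,0,0.01],
    [0,0,0.02],
    [0,0,0.03]
  ],
  "turn": [0,0,0]
}}

```text
time_s: 5.45
tcp_pos: [0.5756, 0.3033, 0.1577]
eef_rot: [179.9, -0.1, -99.8]
contact_force: [-0.6, 0.1, -2.7]
gripper_width: 0.0598
```

Run:
```python
from h import *
go(.5772,.3045,.105,-100)
for n in("top","wrist"):
    v=calibration(n)["view"]; p,d=capture(n); cv2.imwrite(f"pics/{n}2.png",p)
    W=cloud(n,d,v)
    np.savez(f"{n}2.npz",p=p,d=d,view=v)
go(.5772,.3045,.105,-100)
```

```text
t=5.5 tcp [0.5756 0.3033 0.1577] rot [ 1.7991e+02 -8.0000e-02 -9.9770e+01] w 0.0598 | move [-1.5 -1.5 52.7] mm dist 0.053 turn 0.004 F [-0.6  0.1 -2.7] J [ 45.  21.  -8.  -0. -61. -55.]
t=5.5 tcp [0.5749 0.3022 0.1565] rot [179.8   -0.2  -99.83] w 0.0596 | move [-2.8 -2.  51.5] mm dist 0.052 turn 0.003 F [ 0.3 -0.5 -2.9] J [ 45.  21.  -8.  -0. -61. -55.]
```

View pics/wrist2.png

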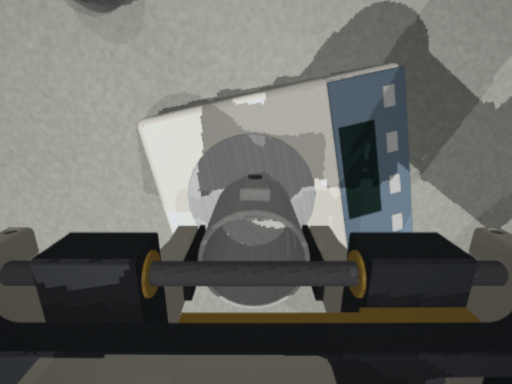

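View pics/top2.png

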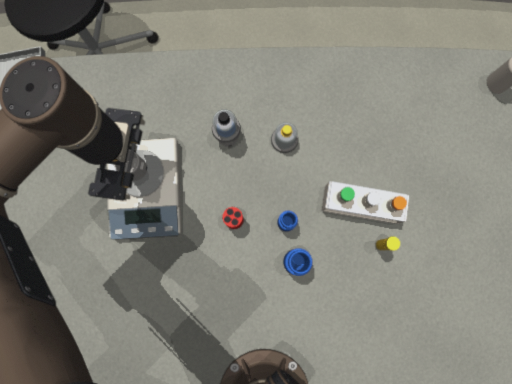

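Call:
{"api": "servo_tool", "payload": {
  "grip": [1,1,1,1,1,1,1,1,1,1],
  "translation": [
    [-0.002,-0.001,0.01],
    [-0.002,-0.001,0.022],
    [-0.002,-0.001,0.034],
    [-0.002,-0.001,0.042],
    [-0.002,-0.001,0.046],
    [-0.002,-0.001,0.048],
    [-0.002,-0.001,0.05],
    [-0.002,-0.001,0.051],
    [-0.002,-0.001,0.052],
    [-0.002,-0.001,0.052]
  ],
  "turn": [0,0,0,0,0,0,0,0,0,0]
}}

```text
time_s: 6.38
tcp_pos: [0.5779, 0.3063, 0.1078]
eef_rot: [-180.0, 0.0, -99.7]
contact_force: [-0.6, -0.3, -2.4]
gripper_width: 0.0602
```

Call:
{"api": "servo_tool", "payload": {
  "grip": [1,1,1,1],
  "translation": [
    [0,0,0.001],
    [0,0,0.002],
    [0,0,0.0025],
    [0,0,0.0025]
  ],
  "turn": [0,0,0,0]
}}

```text
time_s: 6.72
tcp_pos: [0.5777, 0.3061, 0.105]
eef_rot: [180.0, -0.0, -99.7]
contact_force: [-0.1, -0.4, -3.1]
gripper_width: 0.0601
```

Call:
{"api": "servo_tool", "payload": {
  "grip": [1,1,1,1,1],
  "translation": [
    [0,0,0.0005],
    [0,0,0.001],
    [0,0,0.0015],
    [0,0,0.002],
    [0,0,0.002]
  ],
  "turn": [0,0,0,0,0]
}}

```text
time_s: 7.13
tcp_pos: [0.5779, 0.3062, 0.1033]
eef_rot: [-180.0, 0.0, -99.7]
contact_force: [-1.0, 0.6, -0.5]
gripper_width: 0.06
```

Contact is starting to show: the force went from -3 to -0.5. I'll go 1 mm further and then open.

Call:
{"api": "servo_tool", "payload": {
  "grip": [1,1,1],
  "translation": [
    [0,0,0.0005],
    [0,0,0.001],
    [0,0,0.001]
  ],
  "turn": [0,0,0]
}}

```text
time_s: 7.38
tcp_pos: [0.5779, 0.3062, 0.1031]
eef_rot: [-180.0, 0.0, -99.7]
contact_force: [-3.8, -1.1, 6.2]
gripper_width: 0.06
```

Call:
{"api": "servo_tool", "payload": {
  "grip": [0.3,0.2,0,-0.2,-0.5,-0.8,-1,-1,-1,-1],
  "translation": [
    [0,0,0],
    [0,0,0],
    [0,0,0],
    [0,0,0],
    [0,0,0],
    [0,0,0],
    [0,0,0],
    [0,0,0],
    [0,0,0],
    [0,0,0]
  ],
  "turn": [0,0,0,0,0,0,0,0,0,0]
}}

```text
time_s: 8.22
tcp_pos: [0.5778, 0.3061, 0.1019]
eef_rot: [180.0, -0.0, -99.7]
contact_force: [0.2, 0.1, -0.4]
gripper_width: 0.0868
```

Call:
{"api": "servo_tool", "payload": {
  "grip": [-1,-1,-1,-1,-1,-1,-1,-1,-1,-1],
  "translation": [
    [0,0,-0.005],
    [0,0,-0.02],
    [0,0,-0.045],
    [0,0,-0.075],
    [0,0,-0.1],
    [0,0,-0.125],
    [0,0,-0.14],
    [0,0,-0.145],
    [0,0,-0.145],
    [0,0,-0.145]
  ],
  "turn": [0,0,0,0,0,0,0,0,0,0]
}}

```text
time_s: 9.05
tcp_pos: [0.5773, 0.306, 0.2464]
eef_rot: [180.0, -0.0, -99.7]
contact_force: [-0.4, 0.3, -0.3]
gripper_width: 0.0873
```

Run:
```python
from h import *
go(.4447,-.0715,.25,-100)
v=calibration("wrist")["view"]; p,d=capture("wrist"); cv2.imwrite("pics/w3.png",p)
W=cloud("wrist",d,v).reshape(-1,3)
m=(np.hypot(W[:,0]-.578,W[:,1]-.305)<.05)&(abs(W[:,2]-.133)<.007); S=W[m]
print("bucket rim",len(S),np.median(S[:,2]),np.round(circ(S),4))
m=(np.hypot(W[:,0]-.578,W[:,1]-.305)<.075)&(abs(W[:,2]-.060)<.004); S=W[m]
print("pan",len(S),np.percentile(S,2,axis=0),np.percentile(S,98,axis=0),S.mean(0))
```

```text
t=9.1 tcp [0.5773 0.306  0.2464] rot [ 1.7996e+02 -1.0000e-02 -9.9750e+01] w 0.0873 | move [394.5  66.8  -3.5] mm dist 0.400 turn 0.004 F [-0.4  0.3 -0.3] J [ 45.  18.  -1.  -0. -72. -55.]
bucket rim 636 0.13169626941677093 [0.5773 0.3045 0.0283]
pan 5054 [0.52065761 0.24958062 0.05806857] [0.6331949  0.36136184 0.06317512] [0.57513755 0.29666008 0.06004979]
```

View pics/w3.png

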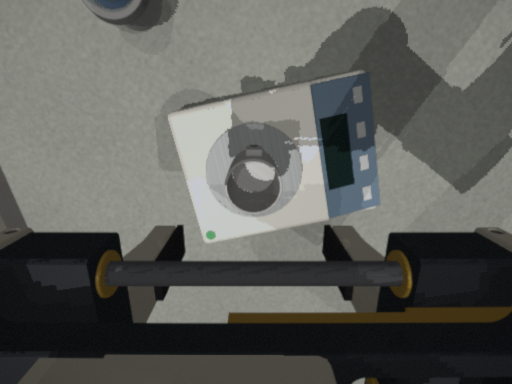

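Bucket is upright and central on the pan: the rim fits at (0.577, 0.3045) and the pan's middle at (0.577, 0.3055). Moving to the small blue adapter next.

Call:
{"api": "servo_tool", "payload": {
  "grip": [-1,-1,-1,-1,-1,-1,-1,-1,-1,-1],
  "translation": [
    [0.03,0.005,0],
    [0.07,0.012,0],
    [0.11,0.019,0],
    [0.15,0.025,0],
    [0.19,0.032,0],
    [0.23,0.039,0],
    [0.27,0.046,0],
    [0.31,0.053,0],
    [0.35,0.06,0],
    [0.375,0.067,0]
  ],
  "turn": [0,0,0,0,0,0,0,0,0,0]
}}

```text
time_s: 9.93
tcp_pos: [0.446, -0.0548, 0.2458]
eef_rot: [179.9, -0.1, -99.8]
contact_force: [0.4, -0.4, -0.2]
gripper_width: 0.0879
```

Call:
{"api": "servo_tool", "payload": {
  "grip": [-0.4,-0.4,-0.4,-0.4],
  "translation": [
    [0.012,0,0],
    [0.02,0,0],
    [0.02,0,0],
    [0.02,0,0]
  ],
  "turn": [0,0,0,0]
}}

```text
time_s: 10.27
tcp_pos: [0.4448, -0.0718, 0.2464]
eef_rot: [179.9, -0.0, -99.8]
contact_force: [-0.8, 0.4, 0.4]
gripper_width: 0.0665
```

Run:
```python
from h import *
v=calibration("wrist")["view"]; p,d=capture("wrist"); cv2.imwrite("pics/w4.png",p)
W=cloud("wrist",d,v).reshape(-1,3)
m=(np.hypot(W[:,0]-.4447,W[:,1]+.0715)<.03)&(abs(W[:,2]-.096)<.006); S=W[m]
c=circ(S)
print("adapter",len(S),np.median(S[:,2]),np.round(c,4),(np.percentile(S,2,axis=0)+np.percentile(S,98,axis=0))/2)
m=(np.hypot(W[:,0]-.4447,W[:,1]+.0715)<.045)&(abs(W[:,2]-.070)<.006); S=W[m]
print("shoulder",len(S),(np.percentile(S,2,axis=0)+np.percentile(S,98,axis=0))/2,np.ptp(S,axis=0))
go(c[0],c[1],.075,-100)
```

```text
adapter 344 0.09497662960097003 [ 0.4433 -0.0717  0.0182] [ 0.44341661 -0.07174901  0.09359066]
shoulder 359 [ 0.44335378 -0.07481062  0.07009971] [0.04839273 0.04131295 0.01149992]
t=10.3 tcp [ 0.4451 -0.0715  0.2465] rot [ 1.7994e+02 -2.0000e-02 -9.9740e+01] w 0.0638 | move [  0.5   1.5 171.5] mm dist 0.171 turn 0.004 F [-0.1  0.3 -0.3] J [ 16.  -2. -24.  -0. -68. -26.]
```

View pics/w4.png

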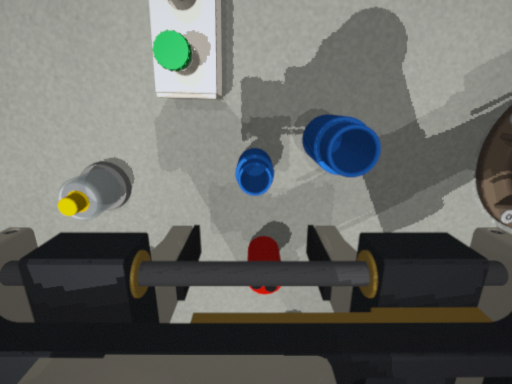

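Call:
{"api": "servo_tool", "payload": {
  "grip": [-0.4,-0.4,-0.4,-0.4,-0.4,-0.4,-0.4,-0.4,-0.4,-0.4],
  "translation": [
    [0.0,0.001,0.02],
    [0.0,0.002,0.05],
    [0.0,0.002,0.085],
    [0.0,0.002,0.115],
    [0.0,0.002,0.14],
    [0.0,0.002,0.155],
    [0.0,0.002,0.165],
    [0.0,0.002,0.17],
    [0.0,0.002,0.171],
    [0.0,0.002,0.171]
  ],
  "turn": [0,0,0,0,0,0,0,0,0,0]
}}

```text
time_s: 11.15
tcp_pos: [0.4433, -0.071, 0.076]
eef_rot: [180.0, -0.0, -99.7]
contact_force: [-0.1, -0.3, 0.2]
gripper_width: 0.0614
```

Call:
{"api": "servo_tool", "payload": {
  "grip": [-0.2,0,0.2,0.5,0.8,1,1,1],
  "translation": [
    [0,0,0],
    [0,0,0],
    [0,0,0],
    [0,0,0],
    [0,0,0],
    [0,0,0],
    [0,0,0],
    [0,0,0]
  ],
  "turn": [0,0,0,0,0,0,0,0],
  "newtons": 15
}}

```text
time_s: 11.82
tcp_pos: [0.4432, -0.0715, 0.0764]
eef_rot: [-180.0, 0.0, -99.7]
contact_force: [0.0, 0.6, 4.3]
gripper_width: 0.039
```

Call:
{"api": "servo_tool", "payload": {
  "grip": [1,1,1,1,1,1,1,1,1,1],
  "translation": [
    [0,0,-0.004],
    [0,0,-0.015],
    [0,0,-0.035],
    [0,0,-0.06],
    [0,0,-0.085],
    [0,0,-0.11],
    [0,0,-0.135],
    [0,0,-0.155],
    [0,0,-0.17],
    [0,0,-0.175]
  ],
  "turn": [0,0,0,0,0,0,0,0,0,0]
}}

```text
time_s: 12.65
tcp_pos: [0.4437, -0.0715, 0.2535]
eef_rot: [-179.8, 0.1, -99.7]
contact_force: [-0.1, 0.6, 0.4]
gripper_width: 0.0386
```

Run:
```python
from h import *
go(.5773,.3045,.25,-100)
v=calibration("wrist")["view"]; p,d=capture("wrist"); cv2.imwrite("pics/w5.png",p)
W=cloud("wrist",d,v).reshape(-1,3); t=r.get_state()["tcp_pos"]
m=(np.hypot(W[:,0]-t[0],W[:,1]-t[1])<.028)&(abs(W[:,2]-.27)<.01); S=W[m]
if len(S)>5: print("adapter in hand",len(S),np.median(S[:,2]),np.round(circ(S),4),(np.percentile(S,2,axis=0)+np.percentile(S,98,axis=0))/2)
```

```text
t=12.7 tcp [ 0.4437 -0.0715  0.2535] rot [-1.7981e+02  6.0000e-02 -9.9730e+01] w 0.0386 | move [-393.1  -68.1    4.2] mm dist 0.399 turn 0.005 F [-0.1  0.6  0.4] J [ 16.  -3. -24.   0. -69. -26.]
adapter in hand 1733 0.2710827309712748 [ 0.4434 -0.0727  0.0199] [ 0.44191493 -0.0779811   0.26932819]
```

View pics/w5.png

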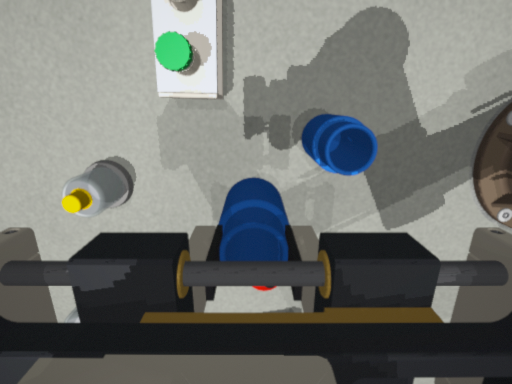

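Call:
{"api": "servo_tool", "payload": {
  "grip": [1,1,1,1,1,1,1,1,1,1],
  "translation": [
    [-0.012,-0.002,0],
    [-0.04,-0.007,0],
    [-0.076,-0.013,0],
    [-0.115,-0.02,0],
    [-0.155,-0.027,0],
    [-0.195,-0.034,0],
    [-0.235,-0.041,0],
    [-0.275,-0.048,0],
    [-0.312,-0.054,0],
    [-0.347,-0.06,0]
  ],
  "turn": [0,0,0,0,0,0,0,0,0,0]
}}

```text
time_s: 13.53
tcp_pos: [0.5603, 0.2629, 0.2487]
eef_rot: [179.9, -0.1, -99.7]
contact_force: [-0.4, -1.1, -0.8]
gripper_width: 0.0389
```

Call:
{"api": "servo_tool", "payload": {
  "grip": [1,1,1,1,1,1],
  "translation": [
    [-0.024,-0.004,0],
    [-0.038,-0.007,0],
    [-0.045,-0.008,0],
    [-0.046,-0.008,0],
    [-0.046,-0.008,0],
    [-0.046,-0.008,0]
  ],
  "turn": [0,0,0,0,0,0]
}}

```text
time_s: 14.03
tcp_pos: [0.576, 0.3032, 0.251]
eef_rot: [180.0, -0.0, -99.8]
contact_force: [0.5, -0.6, -0.6]
gripper_width: 0.0387
```

Run:
```python
from h import *
P=[]
for n in ("wrist","scene","top"):
    v=calibration(n)["view"]; p,d=capture(n); np.savez(f"{n}6.npz",p=p,d=d,view=v); cv2.imwrite(f"pics/{n}6.png",p)
    W=cloud(n,d,v).reshape(-1,3)
    b=p.reshape(-1,3).astype(int); blue=(b[:,0]>b[:,2]*1.6)&(b[:,0]>40)
    q=np.hypot(W[:,0]-.577,W[:,1]-.305)
    m=(q<.045)&(abs(W[:,2]-.133)<.006)&~blue; S=W[m]
    if len(S)>5: print(n,"rim",len(S),np.round(circ(S),4), (np.percentile(S,2,axis=0)+np.percentile(S,98,axis=0))/2)
    for lo,hi in((.19,.24),(.175,.25)):
        m=(q<.05)&(W[:,2]>lo)&(W[:,2]<hi)&blue; S=W[m]
        if len(S)>5: print(n,"body",len(S),np.round(circ(S),4))
go(.5773,.3045,.20,-100)
```

```text
wrist rim 317 [0.5773 0.3044 0.0282] [0.57739769 0.29335502 0.13042167]
wrist body 1904 [0.5754 0.2989 0.0206]
wrist body 3225 [0.5755 0.2992 0.0201]
scene rim 99 [0.5768 0.303  0.0286] [0.5780105  0.30256843 0.13031026]
scene body 302 [0.5781 0.2988 0.0212]
scene body 421 [0.5793 0.2975 0.0192]
top rim 79 [0.5768 0.3054 0.0282] [0.57667981 0.30365408 0.13183432]
top body 181 [0.574  0.3016 0.0211]
top body 265 [0.5742 0.3017 0.0209]
t=14.2 tcp [0.5763 0.3033 0.2517] rot [-1.7998e+02  4.0000e-02 -9.9790e+01] w 0.0388 | move [-1.3 -0.7 51.7] mm dist 0.052 turn 0.004 F [ 0.1  0.5 -1.1] J [ 45.  18.  -0.  -0. -72. -55.]
```

View pics/wrist6.png

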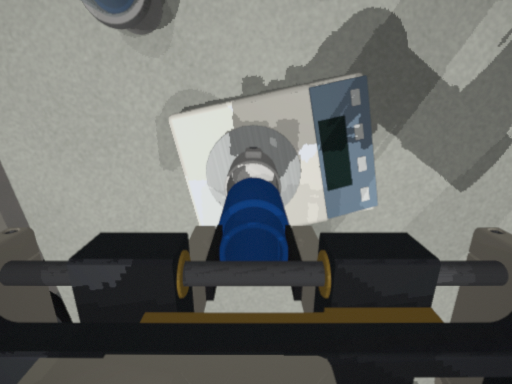

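View pics/scene6.png

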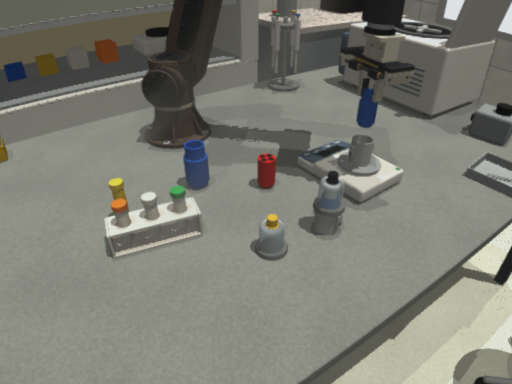

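```bash
cat >> h.py <<'E'
from scipy.optimize import least_squares
def cfit(S,R,x0):
    f=lambda c: np.hypot(S[:,0]-c[0],S[:,1]-c[1])-R
    o=least_squares(f,x0,loss="soft_l1",f_scale=.001); return o.x.round(4), np.std(f(o.x)).round(4)
E
python3 - <<'E'
from h import *
for n in ("wrist","scene","top"):
    z=np.load(f"{n}6.npz"); W=cloud(n,z["d"],z["view"]).reshape(-1,3); b=z["p"].reshape(-1,3).astype(int)
    blue=(b[:,0]>b[:,2]*1.6)&(b[:,0]>40); q=np.hypot(W[:,0]-.577,W[:,1]-.303)
    m=(q<.04)&(W[:,2]>.195)&(W[:,2]<.238)&blue; print(n,m.sum(),cfit(W[m],.0245,[.577,.303]))
E
```

```text
wrist 1700 (array([0.5811, 0.2971]), np.float64(0.0029))
scene 266 (array([0.5755, 0.302 ]), np.float64(0.0015))
top 163 (array([0.5759, 0.3045]), np.float64(0.0026))
```

Call:
{"api": "servo_tool", "payload": {
  "grip": [1,1,1,1,1,1,1,1,1,1],
  "translation": [
    [-0.0013,-0.0009,0.005],
    [-0.0013,-0.0009,0.015],
    [-0.0013,-0.0009,0.025],
    [-0.0013,-0.0009,0.033],
    [-0.0013,-0.0009,0.04],
    [-0.0013,-0.0009,0.046],
    [-0.0013,-0.0009,0.052],
    [-0.0013,-0.0009,0.058],
    [-0.0013,-0.0009,0.064],
    [-0.0013,-0.0009,0.07]
  ],
  "turn": [0,0,0,0,0,0,0,0,0,0]
}}

```text
time_s: 15.02
tcp_pos: [0.5776, 0.3055, 0.1806]
eef_rot: [-180.0, 0.0, -99.7]
contact_force: [-0.7, 0.6, -0.7]
gripper_width: 0.0385
```

Call:
{"api": "servo_tool", "payload": {
  "grip": [1,1,1,1,1,1,1,1],
  "translation": [
    [0,0,0.006],
    [0,0,0.012],
    [0,0,0.018],
    [0,0,0.024],
    [0,0,0.03],
    [0,0,0.034],
    [0,0,0.037],
    [0,0,0.038]
  ],
  "turn": [0,0,0,0,0,0,0,0]
}}

```text
time_s: 15.68
tcp_pos: [0.5774, 0.3053, 0.1424]
eef_rot: [180.0, -0.0, -99.7]
contact_force: [0.7, -0.3, -1.3]
gripper_width: 0.0386
```

Call:
{"api": "servo_tool", "payload": {
  "grip": [1,1,1,1],
  "translation": [
    [0,0,0.001],
    [0,0,0.002],
    [0,0,0.003],
    [0,0,0.003]
  ],
  "turn": [0,0,0,0]
}}

```text
time_s: 16.02
tcp_pos: [0.5775, 0.3055, 0.1401]
eef_rot: [-180.0, 0.0, -99.7]
contact_force: [0.1, 0.7, -1.5]
gripper_width: 0.0385
```

Call:
{"api": "servo_tool", "payload": {
  "grip": [1,1,1,1,1],
  "translation": [
    [0,0,0.0005],
    [0,0,0.001],
    [0,0,0.0015],
    [0,0,0.002],
    [0,0,0.002]
  ],
  "turn": [0,0,0,0,0]
}}

```text
time_s: 16.43
tcp_pos: [0.5778, 0.3057, 0.1389]
eef_rot: [-179.9, 0.0, -99.7]
contact_force: [-0.6, -0.3, 4.5]
gripper_width: 0.0389
```

Seated, with 4.5 N of upward contact at the expected height. Releasing.

Call:
{"api": "servo_tool", "payload": {
  "grip": [0.4,0.2,0,-0.2,-0.4,-0.5,-0.5],
  "translation": [
    [0,0,0],
    [0,0,0],
    [0,0,0],
    [0,0,0],
    [0,0,0],
    [0,0,0],
    [0,0,0]
  ],
  "turn": [0,0,0,0,0,0,0]
}}

```text
time_s: 17.02
tcp_pos: [0.5775, 0.3054, 0.1378]
eef_rot: [180.0, -0.0, -99.7]
contact_force: [0.9, 0.3, 0.1]
gripper_width: 0.0633
```

Call:
{"api": "servo_tool", "payload": {
  "grip": [-0.5,-0.5,-0.5,-0.5,-0.5,-0.5,-0.5,-0.5,-0.5,-0.5],
  "translation": [
    [0,0,-0.005],
    [0,0,-0.02],
    [0,0,-0.045],
    [0,0,-0.075],
    [0,0,-0.1],
    [0,0,-0.115],
    [0,0,-0.12],
    [0,0,-0.12],
    [0,0,-0.12],
    [0,0,-0.12]
  ],
  "turn": [0,0,0,0,0,0,0,0,0,0]
}}

```text
time_s: 17.85
tcp_pos: [0.5769, 0.3051, 0.2565]
eef_rot: [179.9, -0.1, -99.7]
contact_force: [0.2, -0.9, 0.3]
gripper_width: 0.0657
```

Run:
```python
from h import *
v=calibration("wrist")["view"]; p,d=capture("wrist"); cv2.imwrite("pics/w7.png",p)
W=cloud("wrist",d,v).reshape(-1,3);b=p.reshape(-1,3).astype(int); blue=(b[:,0]>b[:,2]*1.6)&(b[:,0]>40);q=np.hypot(W[:,0]-.577,W[:,1]-.305)
m=(q<.045)&(abs(W[:,2]-.133)<.006)&~blue; S=W[m]; print("rim",len(S),np.median(S[:,2]),np.round(circ(S),4))
m=(q<.035)&(abs(W[:,2]-.159)<.006)&blue; S=W[m]; print("neck",len(S),np.median(S[:,2]),np.round(circ(S),4))
go(.474,-.3405,.25,-101)
```

```text
rim 420 0.13186803414590598 [0.5774 0.3046 0.0284]
neck 453 0.15758110089055974 [0.5777 0.3048 0.018 ]
t=17.9 tcp [0.577  0.3051 0.2564] rot [ 1.799e+02 -1.100e-01 -9.975e+01] w 0.0656 | move [653.7  -7.8   7.6] mm dist 0.654 turn 0.022 F [-0.1 -0.4  0.2] J [ 45.  18.   0.  -0. -73. -55.]
```

View pics/w7.png

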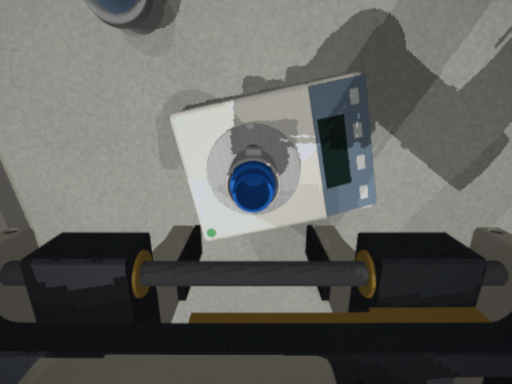

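Adapter is seated and concentric: the neck is at (0.5777, 0.3048), 26 mm above the rim. On to the orange tube.

Call:
{"api": "servo_tool", "payload": {
  "grip": [-0.5,-0.5,-0.5,-0.5,-0.5,-0.5,-0.5,-0.5,-0.5,-0.5],
  "translation": [
    [0.02,0,0],
    [0.06,0,0],
    [0.1,0,0],
    [0.14,-0.001,0],
    [0.18,-0.002,0],
    [0.22,-0.002,0],
    [0.26,-0.003,0],
    [0.3,-0.003,0],
    [0.34,-0.004,0],
    [0.38,-0.004,0]
  ],
  "turn": [0,0,0,0,0,0,0,0,0,0]
}}

```text
time_s: 18.73
tcp_pos: [0.5161, -0.0715, 0.2572]
eef_rot: [179.9, -0.0, -99.7]
contact_force: [1.0, -0.0, 0.1]
gripper_width: 0.0657
```

Call:
{"api": "servo_tool", "payload": {
  "grip": [-0.5,-0.5,-0.5,-0.5,-0.5,-0.5,-0.5,-0.5,-0.5,-0.5],
  "translation": [
    [0.04,0,0],
    [0.08,0,0],
    [0.12,0,0],
    [0.16,-0.001,0],
    [0.2,-0.002,0],
    [0.23,-0.002,0],
    [0.255,-0.003,0],
    [0.27,-0.003,0],
    [0.274,-0.004,0],
    [0.274,-0.004,0]
  ],
  "turn": [0.01,0.022,0.022,0.022,0.022,0.022,0.022,0.022,0.022,0.022]
}}

```text
time_s: 19.57
tcp_pos: [0.4741, -0.3413, 0.2567]
eef_rot: [179.9, 0.0, -101.1]
contact_force: [0.4, 0.3, -0.1]
gripper_width: 0.0652
```

Run:
```python
from h import *
v=calibration("wrist")["view"]; p,d=capture("wrist"); cv2.imwrite("pics/w8.png",p)
W=cloud("wrist",d,v).reshape(-1,3);b=p.reshape(-1,3).astype(int); o=(b[:,2]>b[:,0]*2)&(b[:,2]>b[:,1]*1.4)
q=np.hypot(W[:,0]-.474,W[:,1]+.3405)
m=(q<.03)&(abs(W[:,2]-.121)<.007)&o; S=W[m]; T=S[S[:,2]>np.median(S[:,2])-.004]
mid=(np.percentile(T,1,axis=0)+np.percentile(T,99,axis=0))/2
print("cap",len(T),np.median(T[:,2]),mid,np.ptp(T,axis=0),T.mean(0))
go(mid[0],mid[1],.098,-101)
```

```text
cap 626 0.12028804656920322 [ 0.47333606 -0.3425259   0.11982549] [0.03246646 0.03295025 0.00650991] [ 0.47352601 -0.34255427  0.12024075]
t=19.6 tcp [ 0.4744 -0.3405  0.257 ] rot [ 1.7990e+02  2.0000e-02 -1.0106e+02] w 0.0659 | move [  2.3   0.3 159. ] mm dist 0.159 turn -0.001 F [0.9 0.5 0.2] J [-17.  11.  -8.  -0. -71.   5.]
```

View pics/w8.png

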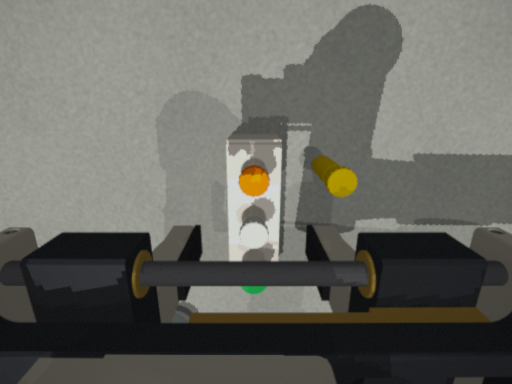

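Call:
{"api": "servo_tool", "payload": {
  "grip": [-0.5,-0.5,-0.5,-0.5,-0.5,-0.5,-0.5,-0.5,-0.5,-0.5],
  "translation": [
    [0.001,0.0005,0.02],
    [0.0017,0.0005,0.05],
    [0.0017,0.0005,0.08],
    [0.0017,0.0005,0.105],
    [0.0017,0.0005,0.125],
    [0.0017,0.0005,0.14],
    [0.0017,0.0005,0.15],
    [0.0017,0.0005,0.156],
    [0.0017,0.0005,0.159],
    [0.0017,0.0005,0.159]
  ],
  "turn": [0,0,0,0,0,0,0,0,0,0]
}}

```text
time_s: 20.45
tcp_pos: [0.4742, -0.3417, 0.099]
eef_rot: [180.0, -0.0, -101.0]
contact_force: [-0.6, 0.1, -0.6]
gripper_width: 0.0655
```

Call:
{"api": "servo_tool", "payload": {
  "grip": [-0.3,-0.1,0.1,0.3,0.6,1,1,1],
  "translation": [
    [0,0,0],
    [0,0,0],
    [0,0,0],
    [0,0,0],
    [0,0,0],
    [0,0,0],
    [0,0,0],
    [0,0,0]
  ],
  "turn": [0,0,0,0,0,0,0,0],
  "newtons": 15
}}

```text
time_s: 21.12
tcp_pos: [0.4741, -0.3422, 0.0992]
eef_rot: [-180.0, -0.0, -101.0]
contact_force: [-0.3, 0.8, 1.6]
gripper_width: 0.0335
```

Call:
{"api": "servo_tool", "payload": {
  "grip": [1,1,1,1,1,1,1,1,1,1],
  "translation": [
    [0,0,-0.004],
    [0,0,-0.015],
    [0,0,-0.035],
    [0,0,-0.06],
    [0,0,-0.085],
    [0,0,-0.11],
    [0,0,-0.135],
    [0,0,-0.157],
    [0,0,-0.175],
    [0,0,-0.182]
  ],
  "turn": [0,0,0,0,0,0,0,0,0,0]
}}

```text
time_s: 21.95
tcp_pos: [0.4748, -0.3427, 0.2852]
eef_rot: [-179.7, -0.1, -101.0]
contact_force: [0.6, -0.9, -0.6]
gripper_width: 0.0336
```

Run:
```python
from h import *
v=calibration("wrist")["view"]; p,d=capture("wrist"); cv2.imwrite("pics/w9.png",p)
go(.5776,.3047,.28,-101)
```

```text
t=22.0 tcp [ 0.4749 -0.3427  0.285 ] rot [-1.7971e+02 -8.0000e-02 -1.0099e+02] w 0.0332 | move [-655.1   22.6    4. ] mm dist 0.655 turn 0.000 F [0.6 0.4 1.7] J [-17.  10.  -6.   0. -74.   6.]
```

View pics/w9.png

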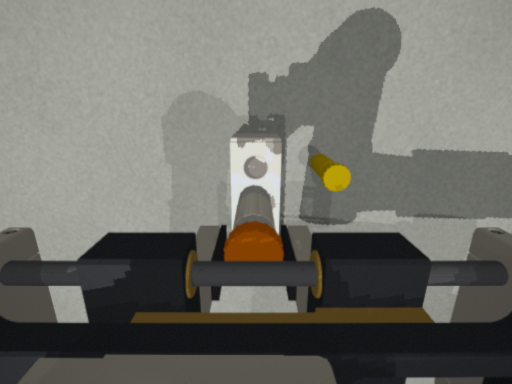

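Call:
{"api": "servo_tool", "payload": {
  "grip": [1,1,1,1,1,1,1,1,1,1],
  "translation": [
    [-0.01,0,0],
    [-0.03,0.001,0],
    [-0.06,0.002,0],
    [-0.095,0.003,0],
    [-0.132,0.004,0],
    [-0.17,0.006,0],
    [-0.208,0.007,0],
    [-0.246,0.008,0],
    [-0.284,0.009,0],
    [-0.322,0.011,0]
  ],
  "turn": [0,0,0,0,0,0,0,0,0,0]
}}

```text
time_s: 22.83
tcp_pos: [0.5236, -0.0217, 0.2797]
eef_rot: [179.9, -0.0, -101.0]
contact_force: [1.3, -0.3, -0.0]
gripper_width: 0.0332
```

Call:
{"api": "servo_tool", "payload": {
  "grip": [1,1,1,1,1,1,1,1,1,1],
  "translation": [
    [-0.038,0.001,0],
    [-0.076,0.002,0],
    [-0.114,0.004,0],
    [-0.152,0.005,0],
    [-0.19,0.006,0],
    [-0.228,0.008,0],
    [-0.262,0.009,0],
    [-0.292,0.01,0],
    [-0.316,0.011,0],
    [-0.328,0.011,0]
  ],
  "turn": [0,0,0,0,0,0,0,0,0,0]
}}

```text
time_s: 23.67
tcp_pos: [0.5754, 0.3031, 0.2785]
eef_rot: [179.9, -0.1, -100.9]
contact_force: [-0.3, 0.1, -0.5]
gripper_width: 0.0331
```

Call:
{"api": "servo_tool", "payload": {
  "grip": [1,1,1,1],
  "translation": [
    [-0.003,0,0],
    [-0.004,0,0],
    [-0.004,0,0],
    [-0.004,0,0]
  ],
  "turn": [0,0,0,0]
}}

```text
time_s: 24.0
tcp_pos: [0.5769, 0.303, 0.281]
eef_rot: [180.0, -0.0, -101.0]
contact_force: [0.0, -0.7, -0.4]
gripper_width: 0.0335
```

Run:
```python
from h import *
for n in ("wrist","scene"):
    v=calibration(n)["view"]; p,d=capture(n); np.savez(f"{n}10.npz",p=p,d=d,view=v); cv2.imwrite(f"pics/{n}10.png",p)
    W=cloud(n,d,v).reshape(-1,3); b=p.reshape(-1,3).astype(int); blue=(b[:,0]>b[:,2]*1.6)&(b[:,0]>40);q=np.hypot(W[:,0]-.577,W[:,1]-.305)
    m=(q<.035)&(abs(W[:,2]-.159)<.006)&blue; S=W[m]; print(n,"neck",len(S),np.round(circ(S),4))
    for lo,hi in((.21,.235),(.235,.27)):
        m=(q<.03)&(W[:,2]>lo)&(W[:,2]<hi); print(n,"tube",m.sum(),cfit(W[m],.0145,[.577,.303]))
go(.5776,.3047,.28,-101)
```

```text
wrist neck 253 [0.5777 0.305  0.0181]
wrist tube 262 (array([0.5767, 0.3037]), np.float64(0.0003))
wrist tube 607 (array([0.5768, 0.3034]), np.float64(0.0002))
scene neck 54 [0.5778 0.3032 0.018 ]
scene tube 103 (array([0.5757, 0.3019]), np.float64(0.0013))
scene tube 154 (array([0.5763, 0.3026]), np.float64(0.0014))
t=24.1 tcp [0.5772 0.3031 0.2815] rot [-1.7998e+02  2.0000e-02 -1.0106e+02] w 0.0331 | move [-1.7 -0.1  1.5] mm dist 0.002 turn -0.001 F [ 0.8  0.1 -0.4] J [ 45.  17.   2.  -0. -76. -56.]
```

View pics/scene10.png

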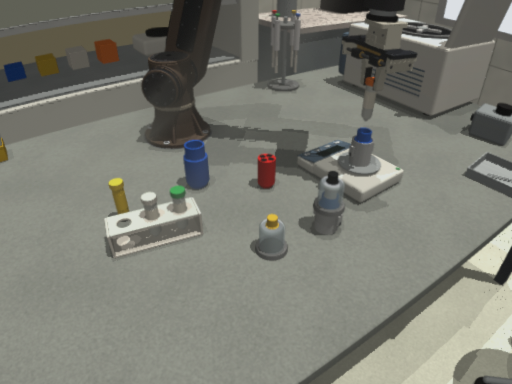

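View pics/wrist10.png

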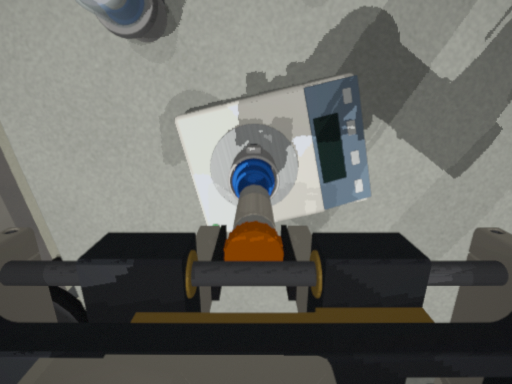

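Call:
{"api": "servo_tool", "payload": {
  "grip": [1,1,1,1,1,1,1,1,1,1],
  "translation": [
    [-0.001,-0.0005,0.002],
    [-0.0016,-0.0007,0.008],
    [-0.0016,-0.0007,0.016],
    [-0.0016,-0.0007,0.023],
    [-0.0016,-0.0007,0.03],
    [-0.0016,-0.0007,0.036],
    [-0.0016,-0.0007,0.042],
    [-0.0016,-0.0007,0.048],
    [-0.0016,-0.0007,0.053],
    [-0.0016,-0.0007,0.055]
  ],
  "turn": [0,0,0,0,0,0,0,0,0,0]
}}

```text
time_s: 24.93
tcp_pos: [0.5779, 0.3054, 0.225]
eef_rot: [180.0, -0.0, -101.0]
contact_force: [0.0, -0.3, -1.2]
gripper_width: 0.0335
```

Call:
{"api": "servo_tool", "payload": {
  "grip": [1,1,1,1,1,1,1,1,1,1],
  "translation": [
    [0,0,0.005],
    [0,0,0.011],
    [0,0,0.018],
    [0,0,0.025],
    [0,0,0.032],
    [0,0,0.038],
    [0,0,0.044],
    [0,0,0.049],
    [0,0,0.052],
    [0,0,0.053]
  ],
  "turn": [0,0,0,0,0,0,0,0,0,0]
}}

```text
time_s: 25.77
tcp_pos: [0.578, 0.3054, 0.1723]
eef_rot: [180.0, -0.0, -101.0]
contact_force: [-0.3, 0.4, -0.6]
gripper_width: 0.0333
```

Call:
{"api": "servo_tool", "payload": {
  "grip": [1,1,1,1,1,1],
  "translation": [
    [0,0,0.001],
    [0,0,0.002],
    [0,0,0.003],
    [0,0,0.0035],
    [0,0,0.004],
    [0,0,0.004]
  ],
  "turn": [0,0,0,0,0,0]
}}

```text
time_s: 26.27
tcp_pos: [0.5781, 0.3055, 0.1691]
eef_rot: [-180.0, 0.0, -101.0]
contact_force: [0.1, -0.4, -0.9]
gripper_width: 0.0332
```

Call:
{"api": "servo_tool", "payload": {
  "grip": [1,1,1,1],
  "translation": [
    [0,0,0.0005],
    [0,0,0.001],
    [0,0,0.001],
    [0,0,0.001]
  ],
  "turn": [0,0,0,0]
}}

```text
time_s: 26.6
tcp_pos: [0.5782, 0.3056, 0.1681]
eef_rot: [-180.0, 0.0, -101.0]
contact_force: [0.8, -1.1, 0.0]
gripper_width: 0.0334
```

Call:
{"api": "servo_tool", "payload": {
  "grip": [1,1,1,1],
  "translation": [
    [0,0,0.0005],
    [0,0,0.001],
    [0,0,0.001],
    [0,0,0.001]
  ],
  "turn": [0,0,0,0]
}}

```text
time_s: 26.93
tcp_pos: [0.5784, 0.3057, 0.1675]
eef_rot: [-180.0, 0.0, -101.0]
contact_force: [-0.4, -0.4, 2.1]
gripper_width: 0.0333
```

Contact came at the expected height, so I'm releasing and backing off.

Call:
{"api": "servo_tool", "payload": {
  "grip": [0.4,0.3,0.1,-0.1,-0.3,-0.5,-0.5],
  "translation": [
    [0,0,0],
    [0,0,0],
    [0,0,0],
    [0,0,0],
    [0,0,0],
    [0,0,0],
    [0,0,0]
  ],
  "turn": [0,0,0,0,0,0,0]
}}

```text
time_s: 27.52
tcp_pos: [0.5781, 0.3055, 0.1668]
eef_rot: [180.0, -0.0, -101.0]
contact_force: [-0.4, 0.4, -0.2]
gripper_width: 0.0606
```

Call:
{"api": "servo_tool", "payload": {
  "grip": [-0.5,-0.5,-0.5,-0.5,-0.5,-0.5,-0.5,-0.5,-0.5],
  "translation": [
    [0,0,-0.005],
    [0,0,-0.02],
    [0,0,-0.04],
    [0,0,-0.06],
    [0,0,-0.08],
    [0,0,-0.092],
    [0,0,-0.095],
    [0,0,-0.095],
    [0,0,-0.095]
  ],
  "turn": [0,0,0,0,0,0,0,0,0]
}}

```text
time_s: 28.27
tcp_pos: [0.5777, 0.3054, 0.261]
eef_rot: [179.9, -0.0, -101.0]
contact_force: [-0.4, -0.1, -0.8]
gripper_width: 0.0655
```

Run:
```python
from h import *
n="wrist"; v=calibration("wrist")["view"]; p,d=capture("wrist"); cv2.imwrite("pics/w11.png",p)
W=cloud(n,d,v).reshape(-1,3); b=p.reshape(-1,3).astype(int); blue=(b[:,0]>b[:,2]*1.6)&(b[:,0]>40);q=np.hypot(W[:,0]-.577,W[:,1]-.305)
o=(b[:,2]>b[:,0]*2)&(b[:,2]>b[:,1]*1.4)
m=(q<.035)&(abs(W[:,2]-.159)<.006)&blue; S=W[m]; print(n,"neck",len(S),np.round(circ(S),4))
m=(q<.045)&(abs(W[:,2]-.133)<.006)&~blue&~o&(q>.024); S=W[m]; print("rim",len(S),np.round(circ(S),4))
m=(q<.035)&(abs(W[:,2]-.19)<.008)&o; T=W[m]; T=T[T[:,2]>np.median(T[:,2])-.004]
print("cap",len(T),np.median(T[:,2]),(np.percentile(T,1,axis=0)+np.percentile(T,99,axis=0))/2)
go(.672,-.076,.27,-101)
```

```text
wrist neck 225 [0.5776 0.3049 0.0183]
rim 390 [0.5773 0.3045 0.0283]
cap 1062 0.18881452616480987 [0.57804321 0.30489664 0.18808699]
t=28.3 tcp [0.5776 0.3053 0.2606] rot [ 1.7991e+02 -8.0000e-02 -1.0101e+02] w 0.0658 | move [ 356.2 -165.5   -9.2] mm dist 0.393 turn -0.000 F [ 0.2 -0.   0.3] J [ 45.  18.   1.  -0. -73. -56.]
```

View pics/w11.png

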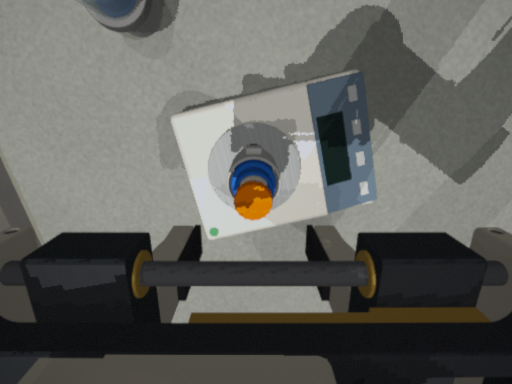

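Call:
{"api": "servo_tool", "payload": {
  "grip": [-0.5,-0.5,-0.5,-0.5,-0.5,-0.5,-0.5,-0.5,-0.5,-0.5],
  "translation": [
    [0.025,-0.012,-0.003],
    [0.06,-0.028,-0.006],
    [0.096,-0.045,-0.009],
    [0.132,-0.061,-0.009],
    [0.168,-0.078,-0.009],
    [0.204,-0.095,-0.009],
    [0.24,-0.112,-0.009],
    [0.276,-0.128,-0.009],
    [0.312,-0.145,-0.009],
    [0.34,-0.158,-0.009]
  ],
  "turn": [0,0,0,0,0,0,0,0,0,0]
}}

```text
time_s: 29.15
tcp_pos: [0.6681, -0.0612, 0.2694]
eef_rot: [179.9, -0.1, -101.1]
contact_force: [0.2, 0.7, -0.3]
gripper_width: 0.0658
```

Call:
{"api": "servo_tool", "payload": {
  "grip": [-0.5,-0.5,-0.5,-0.5],
  "translation": [
    [0.012,-0.006,0],
    [0.016,-0.0075,0],
    [0.016,-0.0075,0],
    [0.016,-0.0075,0]
  ],
  "turn": [0,0,0,0]
}}

```text
time_s: 29.48
tcp_pos: [0.6723, -0.0748, 0.2703]
eef_rot: [179.9, -0.0, -101.0]
contact_force: [0.5, 0.1, -0.3]
gripper_width: 0.0656
```

Run:
```python
from h import *
n="wrist"; v=calibration("wrist")["view"]; p,d=capture("wrist"); cv2.imwrite("pics/w12.png",p)
W=cloud(n,d,v).reshape(-1,3); b=p.reshape(-1,3).astype(int); ye=(b[:,2]>b[:,0]*2)&(b[:,1]>b[:,0]*1.6); q=np.hypot(W[:,0]-.672,W[:,1]+.076)
m=(q<.03)&(abs(W[:,2]-.094)<.006)&ye; T=W[m]; T=T[T[:,2]>np.median(T[:,2])-.003]; mid=(np.percentile(T,1,axis=0)+np.percentile(T,99,axis=0))/2
print("knob",len(T),np.median(T[:,2]),mid,np.ptp(T,axis=0),T.mean(0))
m=(q<.045)&(W[:,2]<.02)&(W[:,2]>.006); S=W[m]; print("skirt",len(S),(np.percentile(S,1,axis=0)+np.percentile(S,99,axis=0))/2,np.ptp(S,axis=0))
m=(q<.05)&(W[:,2]<.055)&(W[:,2]>.03); S=W[m]; print("dome",len(S),cfit(S,.029,[.672,-.076]))
go(mid[0],mid[1],.077,-101)
```

```text
knob 263 0.09334467828198287 [ 0.67196428 -0.07609846  0.09314278] [0.02242452 0.02228863 0.00444336] [ 0.67188606 -0.07609313  0.09328861]
skirt 406 [ 0.67157716 -0.08676247  0.01248604] [0.07283255 0.05309263 0.01365822]
dome 79 (array([ 0.6719, -0.075 ]), np.float64(0.0001))
t=29.5 tcp [ 0.6724 -0.0743  0.2706] rot [ 179.96    0.   -100.95] w 0.0658 | move [  1.8  -0.  193.6] mm dist 0.194 turn 0.001 F [ 0.   0.5 -0.2] J [ 10.  19.   5.  -0. -75. -21.]
```

View pics/w12.png

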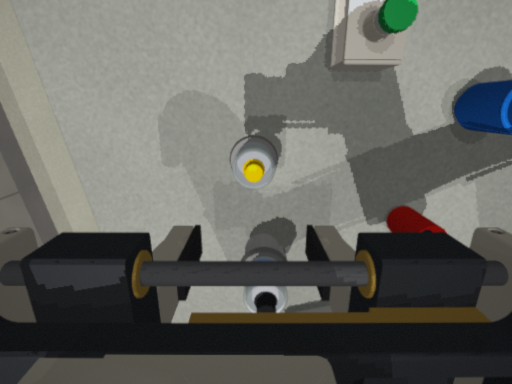

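Call:
{"api": "servo_tool", "payload": {
  "grip": [-0.5,-0.5,-0.5,-0.5,-0.5,-0.5,-0.5,-0.5,-0.5,-0.5],
  "translation": [
    [0.0015,0.0003,0.025],
    [0.0015,0.0003,0.06],
    [0.0015,0.0003,0.095],
    [0.0015,0.0003,0.125],
    [0.0015,0.0003,0.15],
    [0.0015,0.0003,0.168],
    [0.0015,0.0003,0.182],
    [0.0015,0.0003,0.19],
    [0.0015,0.0003,0.193],
    [0.0015,0.0003,0.193]
  ],
  "turn": [0,0,0,0,0,0,0,0,0,0]
}}

```text
time_s: 30.37
tcp_pos: [0.6721, -0.076, 0.0779]
eef_rot: [180.0, -0.0, -100.9]
contact_force: [1.2, 0.4, 0.6]
gripper_width: 0.0658
```

Call:
{"api": "servo_tool", "payload": {
  "grip": [-0.2,0,0.2,0.4,0.6,0.8,1,1,1,1],
  "translation": [
    [0,0,0],
    [0,0,0],
    [0,0,0],
    [0,0,0],
    [0,0,0],
    [0,0,0],
    [0,0,0],
    [0,0,0],
    [0,0,0],
    [0,0,0]
  ],
  "turn": [0,0,0,0,0,0,0,0,0,0],
  "newtons": 20
}}

```text
time_s: 31.2
tcp_pos: [0.6722, -0.0769, 0.0781]
eef_rot: [-180.0, -0.0, -101.0]
contact_force: [0.6, -0.8, 0.7]
gripper_width: 0.0231
```

Call:
{"api": "servo_tool", "payload": {
  "grip": [1,1,1,1,1,1,1,1,1,1],
  "translation": [
    [0,0,-0.004],
    [0,0,-0.014],
    [0,0,-0.033],
    [0,0,-0.058],
    [0,0,-0.086],
    [0,0,-0.115],
    [0,0,-0.145],
    [0,0,-0.175],
    [0,0,-0.197],
    [0,0,-0.212]
  ],
  "turn": [0,0,0,0,0,0,0,0,0,0]
}}

```text
time_s: 32.03
tcp_pos: [0.6726, -0.0771, 0.2945]
eef_rot: [-179.8, 0.0, -101.0]
contact_force: [0.5, 0.0, -0.3]
gripper_width: 0.0232
```

Call:
{"api": "servo_tool", "payload": {
  "grip": [1,1],
  "translation": [
    [0,0,0],
    [0,0,0]
  ],
  "turn": [0,0]
}}

```text
time_s: 32.2
tcp_pos: [0.6723, -0.0768, 0.2919]
eef_rot: [-179.9, 0.1, -101.0]
contact_force: [0.2, 0.8, -1.7]
gripper_width: 0.0233
```

Run:
```python
from h import *
n="wrist"; v=calibration("wrist")["view"]; p,d=capture("wrist"); cv2.imwrite("pics/w13.png",p)
go(.5775,.3047,.29,-101)
```

```text
t=32.2 tcp [ 0.6718 -0.0768  0.2904] rot [-1.7999e+02  3.0000e-02 -1.0101e+02] w 0.0234 | move [-356.4  165.4    0.5] mm dist 0.393 turn -0.000 F [-0.3 -0.8 -1.3] J [ 10.  19.   7.  -0. -78. -21.]
```

View pics/w13.png

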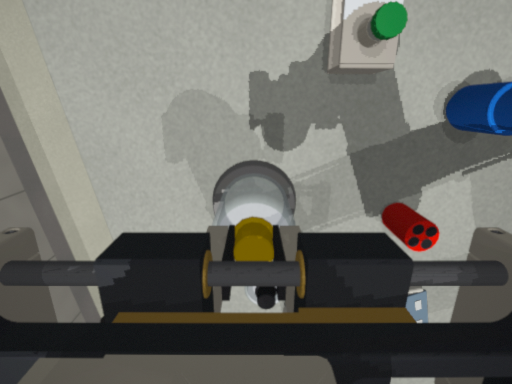

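Call:
{"api": "servo_tool", "payload": {
  "grip": [1,1,1,1,1,1,1,1,1,1],
  "translation": [
    [-0.009,0.004,0],
    [-0.027,0.013,0],
    [-0.056,0.026,0],
    [-0.09,0.042,0],
    [-0.125,0.058,0],
    [-0.16,0.074,0],
    [-0.195,0.09,0],
    [-0.23,0.107,0],
    [-0.265,0.123,0],
    [-0.298,0.138,0]
  ],
  "turn": [0,0,0,0,0,0,0,0,0,0]
}}

```text
time_s: 33.08
tcp_pos: [0.5919, 0.2441, 0.289]
eef_rot: [179.9, -0.1, -101.0]
contact_force: [0.6, 0.9, -0.5]
gripper_width: 0.0231
```

Call:
{"api": "servo_tool", "payload": {
  "grip": [1,1,1,1,1,1,1],
  "translation": [
    [-0.026,0.012,0],
    [-0.044,0.02,0],
    [-0.055,0.026,0],
    [-0.058,0.027,0],
    [-0.058,0.027,0],
    [-0.058,0.027,0],
    [-0.058,0.027,0]
  ],
  "turn": [0,0,0,0,0,0,0]
}}

```text
time_s: 33.67
tcp_pos: [0.5783, 0.3029, 0.29]
eef_rot: [180.0, -0.0, -101.1]
contact_force: [0.5, 0.2, -0.2]
gripper_width: 0.0233
```

Run:
```python
from h import *
go(.5775,.3047,.29,-101)
for n in ("wrist","scene","top"):
    v=calibration(n)["view"]; p,d=capture(n); np.savez(f"{n}14.npz",p=p,d=d,view=v); cv2.imwrite(f"pics/{n}14.png",p)
    W=cloud(n,d,v).reshape(-1,3); q=np.hypot(W[:,0]-.577,W[:,1]-.305)
    m=(q<.05)&(W[:,2]>.233)&(W[:,2]<.26); print(n,"dome",m.sum(),cfit(W[m],.029,[.577,.303]))
    m=(q<.05)&(W[:,2]>.209)&(W[:,2]<.222); S=W[m]; print(n,"skirt",m.sum(),cfit(S,.038,[.577,.303]) if len(S)>5 else "")
    m=(q<.04)&(abs(W[:,2]-.133)<.006)&(q>.024); S=W[m]; print("rim",len(S),np.round(circ(S),4) if len(S)>5 else "")
go(.5775,.3047,.29,-101)
```

```text
t=33.7 tcp [0.5783 0.3029 0.29  ] rot [ 1.7999e+02 -2.0000e-02 -1.0106e+02] w 0.0233 | move [-1.6  1.1 -0. ] mm dist 0.002 turn -0.001 F [ 0.5  0.2 -0.2] J [ 45.  17.   3.   0. -77. -56.]
wrist dome 548 (array([0.5785, 0.3045]), np.float64(0.0001))
wrist skirt 471 (array([0.5785, 0.3059]), np.float64(0.0016))
rim 133 [0.5772 0.3039 0.0278]
scene dome 232 (array([0.5775, 0.3029]), np.float64(0.0014))
scene skirt 145 (array([0.5769, 0.3046]), np.float64(0.0022))
rim 75 [0.578  0.3021 0.0274]
top dome 136 (array([0.579 , 0.3051]), np.float64(0.0005))
top skirt 102 (array([0.5794, 0.3076]), np.float64(0.002))
rim 68 [0.5766 0.3052 0.028 ]
t=33.8 tcp [0.5784 0.3031 0.2902] rot [-1.7999e+02  1.0000e-02 -1.0108e+02] w 0.0232 | move [-1.4  1.2  0.2] mm dist 0.002 turn -0.001 F [-0.3  0.1 -0. ] J [ 45.  17.   3.   0. -77. -56.]
```

View pics/scene14.png

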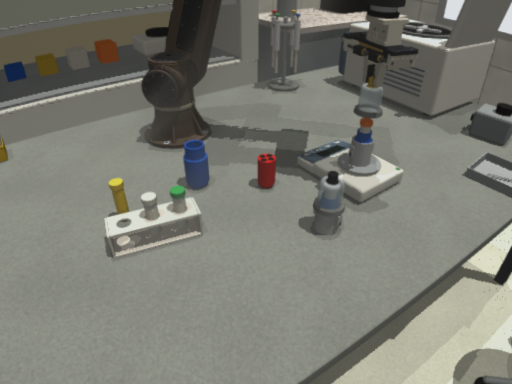

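Call:
{"api": "servo_tool", "payload": {
  "grip": [1,1,1,1,1,1,1,1,1,1],
  "translation": [
    [-0.0005,0.0007,0.003],
    [-0.0008,0.0012,0.01],
    [-0.0008,0.0012,0.018],
    [-0.0008,0.0012,0.027],
    [-0.0008,0.0012,0.036],
    [-0.0008,0.0012,0.045],
    [-0.0008,0.0012,0.054],
    [-0.0008,0.0012,0.061],
    [-0.0008,0.0012,0.066],
    [-0.0008,0.0012,0.068]
  ],
  "turn": [0,0,0,0,0,0,0,0,0,0]
}}

```text
time_s: 34.65
tcp_pos: [0.5768, 0.3049, 0.2208]
eef_rot: [179.9, -0.1, -101.0]
contact_force: [0.2, -0.1, -0.1]
gripper_width: 0.0234
```

Run:
```python
from h import *
go(.5775,.3047,.203,-101)
for n in ("wrist","scene"):
    v=calibration(n)["view"]; p,d=capture(n); cv2.imwrite(f"pics/{n}15.png",p)
    p2=p if n=="wrist" else cv2.resize(p[60:220,300:460],None,fx=3.5,fy=3.5,interpolation=cv2.INTER_CUBIC)
    cv2.imwrite(f"pics/{n}15.png",p2)
    W=cloud(n,d,v).reshape(-1,3); q=np.hypot(W[:,0]-.577,W[:,1]-.305)
    m=(q<.05)&(W[:,2]>.167)&(W[:,2]<.194); print(n,"dome",m.sum(),cfit(W[m],.029,[.577,.303]))
```

```text
t=34.6 tcp [0.5768 0.3049 0.2208] rot [ 1.7995e+02 -6.0000e-02 -1.0100e+02] w 0.0234 | move [ 0.  -0.8 17.8] mm dist 0.018 turn -0.000 F [ 0.2 -0.1 -0.1] J [ 45.  19.  -3.  -0. -69. -56.]
wrist dome 578 (array([0.5769, 0.3064]), np.float64(0.0001))
scene dome 198 (array([0.5757, 0.3061]), np.float64(0.0014))
```

View pics/scene15.png

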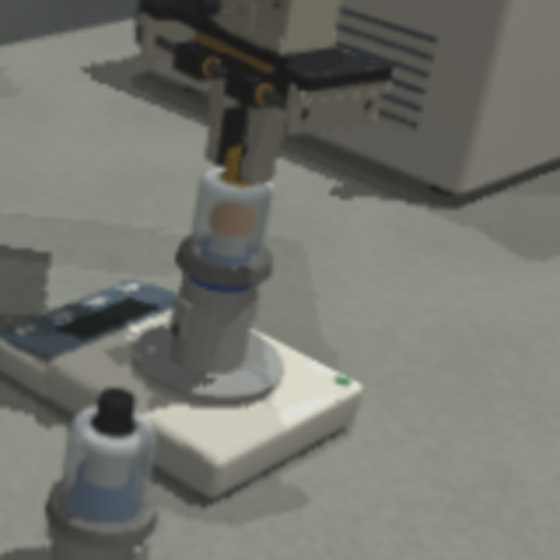

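View pics/wrist15.png

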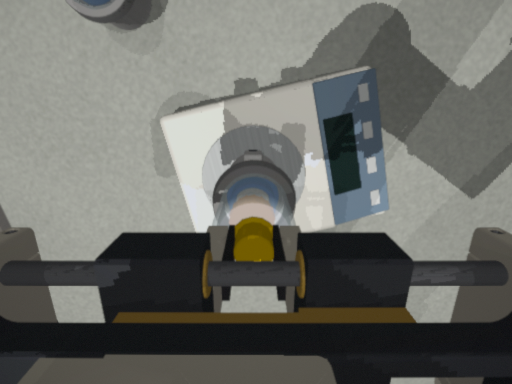

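Call:
{"api": "servo_tool", "payload": {
  "grip": [1,1,1,1,1,1,1,1],
  "translation": [
    [0.0003,-0.0005,0.003],
    [0.0005,-0.0005,0.006],
    [0.0005,-0.0005,0.009],
    [0.0005,-0.0005,0.012],
    [0.0005,-0.0005,0.014],
    [0.0005,-0.0005,0.016],
    [0.0005,-0.0005,0.0165],
    [0.0005,-0.0005,0.0165]
  ],
  "turn": [0,0,0,0,0,0,0,0]
}}

```text
time_s: 35.42
tcp_pos: [0.5774, 0.3045, 0.2053]
eef_rot: [180.0, -0.0, -101.0]
contact_force: [0.2, 0.1, -1.0]
gripper_width: 0.0236
```

Call:
{"api": "servo_tool", "payload": {
  "grip": [1,1,1,1],
  "translation": [
    [0,0,0.0005],
    [0,0,0.001],
    [0,0,0.0015],
    [0,0,0.0015]
  ],
  "turn": [0,0,0,0]
}}

```text
time_s: 35.75
tcp_pos: [0.5774, 0.3045, 0.204]
eef_rot: [180.0, 0.0, -101.0]
contact_force: [0.3, -0.2, 0.3]
gripper_width: 0.0231
```

Call:
{"api": "servo_tool", "payload": {
  "grip": [1,1,1,1],
  "translation": [
    [0,0,0.0005],
    [0,0,0.001],
    [0,0,0.0013],
    [0,0,0.0013]
  ],
  "turn": [0,0,0,0]
}}

```text
time_s: 36.08
tcp_pos: [0.5774, 0.3044, 0.2027]
eef_rot: [180.0, -0.0, -101.0]
contact_force: [0.5, -0.1, -0.3]
gripper_width: 0.0231
```

Call:
{"api": "servo_tool", "payload": {
  "grip": [1,1,1,1],
  "translation": [
    [0,0,0.0005],
    [0,0,0.001],
    [0,0,0.0013],
    [0,0,0.0013]
  ],
  "turn": [0,0,0,0]
}}

```text
time_s: 36.42
tcp_pos: [0.5777, 0.3046, 0.202]
eef_rot: [-180.0, 0.0, -101.0]
contact_force: [-1.0, -0.3, 1.1]
gripper_width: 0.023
```

Call:
{"api": "servo_tool", "payload": {
  "grip": [1,1,1,1],
  "translation": [
    [0,0,0.0005],
    [0,0,0.0008],
    [0,0,0.0008],
    [0,0,0.0008]
  ],
  "turn": [0,0,0,0]
}}

```text
time_s: 36.75
tcp_pos: [0.578, 0.3048, 0.2018]
eef_rot: [-179.9, 0.1, -101.0]
contact_force: [-0.9, -0.3, 5.8]
gripper_width: 0.0231
```

Firm contact at 5.8 N with the TCP at 0.2018, so the foot is at about 0.124 as it should be. Releasing.

Call:
{"api": "servo_tool", "payload": {
  "grip": [0.6,0.5,0.4,0.2,0,-0.2,-0.3,-0.3],
  "translation": [
    [0,0,0],
    [0,0,0],
    [0,0,0],
    [0,0,0],
    [0,0,0],
    [0,0,0],
    [0,0,0],
    [0,0,0]
  ],
  "turn": [0,0,0,0,0,0,0,0]
}}

```text
time_s: 37.42
tcp_pos: [0.5774, 0.3044, 0.2004]
eef_rot: [180.0, -0.0, -101.0]
contact_force: [-1.1, -0.5, 0.2]
gripper_width: 0.0533
```

Call:
{"api": "servo_tool", "payload": {
  "grip": [-0.3,-0.3,-0.3,-0.3,-0.3,-0.3,-0.3,-0.3,-0.3],
  "translation": [
    [0,0,-0.004],
    [0,0,-0.015],
    [0,0,-0.03],
    [0,0,-0.05],
    [0,0,-0.07],
    [0,0,-0.085],
    [0,0,-0.09],
    [0,0,-0.09],
    [0,0,-0.09]
  ],
  "turn": [0,0,0,0,0,0,0,0,0]
}}

```text
time_s: 38.17
tcp_pos: [0.5772, 0.3045, 0.2905]
eef_rot: [180.0, 0.0, -101.0]
contact_force: [-0.8, 0.1, -1.1]
gripper_width: 0.057
```

Run:
```python
from h import *
n="wrist"; v=calibration(n)["view"]; p,d=capture(n); cv2.imwrite(f"pics/w16.png",p)
W=cloud(n,d,v).reshape(-1,3); b=p.reshape(-1,3).astype(int); ye=(b[:,2]>b[:,0]*2)&(b[:,1]>b[:,0]*1.6); q=np.hypot(W[:,0]-.577,W[:,1]-.305)
m=(q<.03)&(W[:,2]>.2)&ye; T=W[m]; T=T[T[:,2]>np.median(T[:,2])-.003]
print("knob",len(T),np.median(T[:,2]),(np.percentile(T,1,axis=0)+np.percentile(T,99,axis=0))/2)
n="scene"; p,d=capture(n); cv2.imwrite(f"pics/s16.png",cv2.resize(p[60:220,300:460],None,fx=3.5,fy=3.5,interpolation=cv2.INTER_CUBIC))
W=cloud(n,d).reshape(-1,3); q=np.hypot(W[:,0]-.577,W[:,1]-.303)
m=(q<.02)&(W[:,2]>.2)&(W[:,2]<.23);S=W[m]; print("scene knob top",np.percentile(S[:,2],[50,98]))
s=r.get_state(); print(s["time_s"],s["tcp_pos"],s["contact_force"])
```

```text
knob 1110 0.3839554553947574 [0.57254272 0.28114053 0.38398961]
scene knob top [0.21180196 0.21744954]
38.2667 [0.57694199 0.30422107 0.28942268] [-0.11986376  0.27165028 -0.00176733]
```

View pics/s16.png

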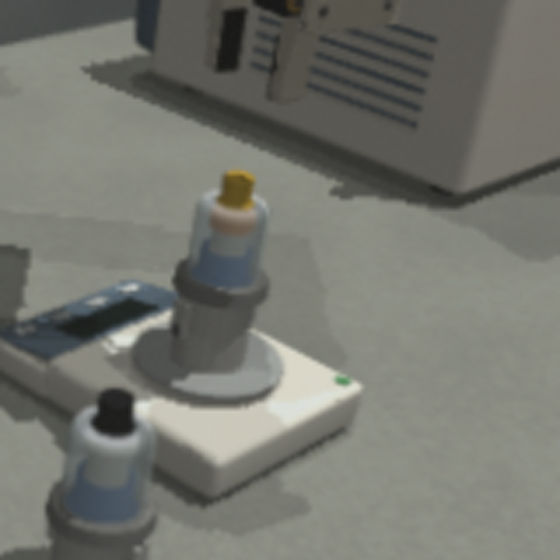

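View pics/w16.png

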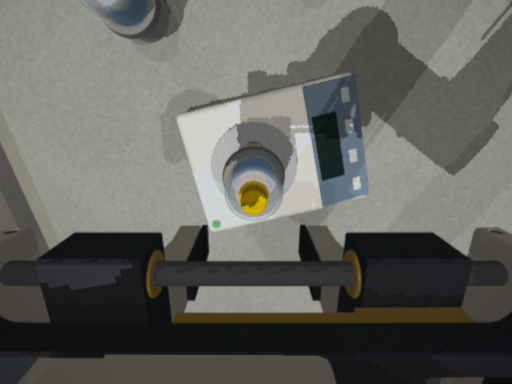

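Run:
```python
from h import *
n="wrist"; v=calibration(n)["view"]; p,d=capture(n)
W=cloud(n,d,v).reshape(-1,3); b=p.reshape(-1,3).astype(int); ye=(b[:,2]>b[:,0]*2)&(b[:,1]>b[:,0]*1.6); q=np.hypot(W[:,0]-.577,W[:,1]-.305)
m=(q<.03)&(W[:,2]>.2)&(W[:,2]<.23)&ye; T=W[m]; T=T[T[:,2]>np.percentile(T[:,2],80)-.003]
print("knob",len(T),np.median(T[:,2]),(np.percentile(T,1,axis=0)+np.percentile(T,99,axis=0))/2)
m=(q<.05)&(W[:,2]>.15)&(W[:,2]<.175); print("dome",m.sum(),cfit(W[m],.029,[.577,.303]))
m=(q<.06)&(abs(W[:,2]-.135)<.01)&(q>.03);S=W[m]; print("skirt",m.sum(),S.min(0),S.max(0))
m=(q<.075)&(abs(W[:,2]-.060)<.004); S=W[m]; print("pan",(np.percentile(S,1,axis=0)+np.percentile(S,99,axis=0))/2)
```

```text
knob 507 0.21707805570221259 [0.57735411 0.30537853 0.21677199]
dome 191 (array([0.5775, 0.3062]), np.float64(0.0001))
skirt 632 [0.53982397 0.26831136 0.1250542 ] [0.61462869 0.32087258 0.13716696]
pan [0.57686723 0.29736376 0.05955524]
```

```bash
python3 -c "
from plant import order
print(order.close_job())"
```

```text
the job is handed in; nothing more can be done
None
```

The bucket is made up on the balance and the job is handed in, at about 38 s of the 112 s allowed. I put the empty bucket on the pan, then the 96 mm blue adapter, the orange-capped tube and the clear cap. Each part was lowered to a light contact of about 6 N or less and then released.

My last measurements, all from the wrist camera; the "expected" values are nominal heights:

| Part | Position measured | Height measured | Height expected |
|---|---|---|---|
| Bucket rim | (0.577, 0.3045), within about 1 mm of the pan's middle | 0.132 m | 0.133 m |
| Adapter neck | within about 0.5 mm of the bucket's centre | 0.158 m | 0.159 m |
| Tube top | within about 1 mm of the bucket's centre | 0.189 m | 0.190 m |
| Cap knob | within about 1 mm of the bucket's centre | 0.217 m | 0.218 m |

- **Heights:** all four read about 1 mm low. I took that as camera bias, since it is within the 2 mm calibration.
- **Scene view:** in the last picture the cap looks level on the bucket, and the gripper was clear of it, about 70 mm above the knob.
- **Checks that disagreed:** the scene and top cameras differed by about 4 mm in y, so I used the wrist camera. My first reading of the finished cap's knob picked up part of the gripper, and I repeated it. The pan centre could not be measured again at the end because the bucket and cap hide part of it.
- **Other parts:** the partner bucket, red adapter and other tubes were never touched. I did not measure their positions again at the end.

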